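# Lock the portafilter into the espresso machine and set the cup

### The arm

A 6-joint arm with a two-finger parallel gripper is mounted at the origin on a cart in front of the work surface, level with it; the furniture and walls round the work are solid. World frame = base frame: x ahead of the robot, y to its left, z up, the work surface at z = 0. Lengths are in m, angles in rad, forces in N, time in s.
With the tool pointing down it reaches from about 0.35 to 0.725 m from the base axis. Payload 6 kg.
Tool frame: the origin (TCP) lies midway between the tips of the shut fingers; the grasp point (between the pads) lies 19 mm behind it (grasp_offset is the distance from the TCP to the grasp point, in m); z points along the fingers, y is the line along which they close (so a half turn about z gives the same grasp; the last joint's range is limited). The gripper opens to 85 mm and grips with 20 to 120 N. Pads are 22 mm wide; open, the fingers measure 114 mm over their backs; the gripper's body (76 mm by 85 mm) begins 54 mm behind the grasp point. The pads swing forward as they close: fully open they stand 13 mm farther back than shut.
Start: joints at [1.442, 0.04, 0.085, 0, -1.615, -0.334], TCP at [0.268, 0.537, 0.231] pointing down, gripper open.
Joint ranges: [-2.56, 2.56], [-1.29, 2.01], [-1.08, 1.49], [-3.29, 1.98], [-2.81, -0.18], [-2.99, 2.99]. Speed limits (rad/s): [2.57, 2.57, 3.01, 3.14, 3.14, 3.14].

### API

Orientations are given as [roll, pitch, yaw] about the fixed x, y, z axes, in that order (R = Rz(yaw) Ry(pitch) Rx(roll)).
In Python, from cell import * gives the robot as it stands. The module is installed in compiled form; this text tells all that it offers.
- The arm moves only by the tool apply_moves, never from a script. Its argument "plan" is a list of rows, each a list of 3 entries, a list of its own where there are three numbers: the finger opening in m, from 0 to 0.0854, then the shift along the tool's x, y, z in m, then the turn, a rotation vector about the tool's x, y, z in rad. In form: [[fingers, [tx, ty, tz], [rx, ry, rz]], ...]. A call has 1 to 5 rows; each row shifts and turns the commanded pose from where the row before left it, along the tool's axes as they then stand; what a row does not reach is not made up. A row lasts 1/8 s, in which the tool goes at most 62.5 mm and 10.7 degrees, less where a joint would pass 70% of its speed; a pose out of reach is approached as far as the arm can. A call with a gripper value outside its range is refused whole. The fingers move at their own pace and stop on an object; "grip_force" is the grip in N (left out, the last holds). Time passes only in rows, so rows that do not move let the fingers close. It gives the time, the measured TCP pose, the force, the opening and the grip force at its end, in the units of the state.
- observe(): the state, without advancing time (a new reading comes with each control period).
- capture(name): name is "scene" or "top"; returns (picture, depth): 400x640x3 uint8, blue, green, red; 400x640 float32, m along the optical axis (not along the pixel's ray), 0 where there is no reading.
- camera_params(name): a dict with "fx", "fy", "cx", "cy" (pixels), "world_from_camera" (4x4, takes a point from camera to world coordinates). Camera axes: x right, y up, looking along -z (the intrinsics and any distortion apply to the point x, -y, -z); pixel columns grow to the right and rows downward; lengths in m; the calibration is good to about 2 mm. A picture is of the moment at which its call begins. camera_params takes no time and is no camera call.
- sign_off(): hands the job in; it is judged then, once.
Trained networks look in the newest picture that a camera, given by its name, has taken for a name from the list of things; names that differ only in an ending like _2 or _b are one class to them, and where a whole thing is asked for, a point or a joint stands for the part that bears it (a point fixed in the world has none). Each returns a list of dicts, best first, with "score" (0 to 1); they miss things now and then, are a little off and sometimes report something else, mostly with a low value. They report only what shows in the picture. A call takes as long as a camera call.
- spot_in(camera, label): "point" ([x, y, z] in m, in world coordinates, good to about 4 mm: the middle of the surface that is visible of it).
- pinpoint(camera, label): "point" ([x, y, z] in m, in world coordinates, good to about 4 mm: a listed point, or the origin of a listed thing).
The state is a dict: "t": time; "q": joint angles; "joint_vel": joint speeds; "effort": joint torques, N m; "position": TCP position; "orientation": TCP orientation; "force": force on the tool from outside, world axes, zero at the start; "torque": the same for the moment, N m; "width": opening from 0.0 (shut) to 1.0 (fully open); "finger_force": force on a finger pad.
Only numpy, scipy, OpenCV 4.12 (cv2) and the standard library are available. Lean on these libraries where they do the work, as an engineer would, in place of code of your own. Each camera call takes 0.05 s, during which the arm holds its last target. There are 200 camera calls.

### The job

Get the espresso machine ready for its warm-up flush. Stand the small espresso cup from the counter left of the wooden stand (not the larger tea cup beside it) upright on the drip tray, centred under the group head, and lock the portafilter from the stand in above it: fit it up into the group head and turn it until the handle points straight out of the machine's front and it stays there by itself, level. Do not tip the espresso cup over, and leave the tea cup and the sugar canister where they are.

Things in the scene. Friction and masses are not known exactly. Their poses are not given: they have to be found in the camera images.
- machine: Steel espresso machine, fixed on the counter, 230 mm wide, 360 mm high. Origin on the counter straight below the vertical axis of its group head; +x runs back into the housing, so the front faces -x; +y is left as seen from the front. Housing front 62 mm behind the axis. A thin steam wand hangs at x +50, y -130 mm.
- nose (a point): Middle of the underside of the solid round nose over the group head: 66 mm radius about the group axis, from 200 to 315 mm above the counter. It leaves no room for an upright gripper over the drip tray.
- group (a point): Centre of the group head's seat, 190 mm above the counter on the group axis: the portafilter's rim point comes here when locked. Locked, the handle points straight out of the front (portafilter yaw = machine yaw); a stop follows about 4 degrees further. Turning home takes some 10 to 20 N at the handle; friction then holds it.
- collar (a point): Centre of the collar's open lower edge, 17.5 mm below the seat. Collar outer radius 52 mm; inside are two ledges, inner radius 33.5 mm, with two gaps facing each other. The lugs pass up through the gaps (9 degrees to spare each way) when the portafilter's yaw is the machine's minus 60 degrees: handle swung to the machine's +y side. Then turn it counterclockwise seen from above.
- ledge (a point): Top of the locked part of the ledges, on the axis, 11 mm below the seat. From the gap the ledges ramp up 4 mm over the first 27 degrees, then run level to the stop. To start the turn the rim must be 3 mm below to 1 mm above the seat; the ramps then draw it up level with the seat.
- gasket (a joint): Spring gasket ring above the bowl's rim, compression in m (0 to 0.003). At 0 its face is 2 mm below the seat; it pushes back with 4.5 N plus 3 N per mm. About 0.002 when the portafilter is locked.
- tray (a point): Point on top of the drip tray on the group axis, 30 mm above the counter: the middle of the cup's base belongs here. The tray reaches 95 mm in front of the axis and is 190 mm wide.
- stand: Dark wooden portafilter stand, fixed, 104 x 104 x 42 mm, with a round recess for the bowl and two small steel cheeks 58 mm high that guide the neck. Origin on the counter under the recess; handle side to its -x.
- portafilter: Portafilter, 0.29 to 0.45 kg, at the start in the stand with the stand's yaw. Steel bowl, 31 mm radius, 40 mm high; two spouts reach 24 mm below it; two lugs along +-y, 12 mm wide, 6 mm thick, out to 41 mm from the axis, undersides 29 mm above the bowl's underside. Origin: centre of the bowl's underside (32 mm above the counter at the start); z up; handle to -x.
- rim (a point): Centre of the top rim of the portafilter's bowl, 40 mm above its origin.
- grip (a point): Point on the axis of the portafilter's black handle, 100 mm from the bowl axis, 18 mm above the bowl's underside. The handle reaches from 64 to 164 mm from the bowl axis, 24 mm wide with flat sides, 28 mm high.
- espresso_cup: The smaller green and white cup, 0.11 to 0.18 kg: bowl 65 mm across, 55 mm high, one ear handle. In its frame z is up, the bowl's axis is at y +13 mm, and the handle points to -y, 12 mm thick along x, from y -22 to -46 mm, 17 to 52 mm high. It starts on the counter, handle towards the robot or the stand.
- cup_base (a point): Middle of the underside of the espresso cup's bowl.
- cup_handle (a point): Point in the outer part of the espresso cup's handle, 55 mm from the bowl's axis, 40 mm above the base.
- tea_cup: Larger tea cup of the same kind on the counter, 96 mm across, 56 mm high; to be left alone. It and the espresso cup may change places.
- sugar_canister: Sugar canister with a wooden lid, 70 mm across, 100 mm high, right of the machine; to be left alone.

How it is judged:
By the outcome, as a careful person would: the job done as asked, in the order asked, and still so for the second after the job is handed in, with the robot touching nothing.
It also fails if it takes over 61 s, if anything falls off the work surface, if the arm or the gripper's body presses on something with over 40 N, if the wrist force passes 120 N, or if a joint passes its speed limit or range.

## Working session

There is one attempt and no reset: what is moved stays moved. The work goes in short steps, Python scripts to look and compute and a tool call to move; the robot and the scene stay as the last step left them, time stands still between calls to the robot, and variables do not carry over. Pictures are saved under pics/ and viewed, at most 10 in all, crops included, and the job is handed in when it is done.

Besides the shell and the picture viewer there is one more tool, called after "Call:" as name([rows], argument=value, ...), one row to a line, values as JSON. apply_moves: Moves the arm, as the interface text tells. Its arguments: {"type":"object","properties":{"plan":{"type":"array","items":{"type":"array"}},"grip_force":{"type":"number"}},"required":["plan"]}

```bash
mkdir -p pics
python3 - <<'E'
from cell import *
import cv2,numpy as np
o=observe();print({k:np.round(v,3).tolist() for k,v in o.items()})
a,_=capture("scene");b,_=capture("top")
cv2.imwrite("pics/s0.png",a);cv2.imwrite("pics/t0.png",b)
for c in("scene","top"):
  for l in("machine","group","collar","tray","nose","stand","portafilter","rim","grip","espresso_cup","cup_base","cup_handle","tea_cup","sugar_canister"):
    print(c,l,[(np.round(d["point"],4).tolist(),round(d["score"],2)) for d in pinpoint(c,l)][:2])
E
```

```text
{'t': 0.0, 'q': [1.442, 0.041, 0.084, -0.0, -1.616, -0.334], 'joint_vel': [-0.001, 0.001, 0.0, -0.0, 0.001, 0.001], 'effort': [0.001, -36.821, 34.74, 6.932, -0.005, 0.0], 'position': [0.268, 0.537, 0.23], 'orientation': [3.14, -0.0, -0.463], 'force': [-0.065, -0.599, -0.747], 'torque': [-0.032, -0.023, 0.018], 'finger_force': 0.0, 'width': 1.003}
scene machine [([0.5962, -0.2591, -0.0053], 0.8), ([0.5969, -0.2627, 0.0287], 0.22)]
scene group [([0.5934, -0.2598, 0.1869], 0.9)]
scene collar [([0.5913, -0.2628, 0.1723], 0.64)]
scene tray [([0.593, -0.2575, 0.0321], 0.61)]
scene nose [([0.594, -0.262, 0.2007], 0.96), ([0.5031, -0.0237, 0.0014], 0.64)]
scene stand [([0.5034, -0.0223, 0.0001], 0.63)]
scene portafilter [([0.5013, -0.0227, 0.033], 0.73), ([0.5328, 0.2345, -0.0035], 0.36)]
scene rim [([0.5015, -0.0202, 0.0741], 0.94)]
scene grip [([0.4433, 0.0593, 0.05], 0.71)]
scene espresso_cup [([0.5317, 0.2208, -0.0008], 0.97)]
scene cup_base [([0.5334, 0.2337, -0.0016], 0.71), ([0.5233, -0.5004, 0.0003], 0.45)]
scene cup_handle [([0.5181, 0.1837, 0.0447], 0.85)]
scene tea_cup [([0.5131, 
[... 329 characters left out ...]
 tray [([0.593, -0.2641, 0.0294], 0.95)]
top nose [([0.5937, -0.2629, 0.2025], 0.55), ([0.5038, -0.0207, -0.0036], 0.48)]
top stand [([0.5062, -0.0244, -0.0041], 0.95)]
top portafilter [([0.5062, -0.0193, 0.033], 0.64)]
top rim [([0.4992, -0.0226, 0.0717], 0.88), ([0.5913, -0.2631, -0.0015], 0.42)]
top grip [([0.4403, 0.0563, 0.0489], 0.94), ([0.5158, 0.1815, 0.0436], 0.32)]
top espresso_cup [([0.5316, 0.2202, -0.0022], 0.62), ([0.5914, -0.263, 0.0005], 0.23)]
top cup_base [([0.5366, 0.2323, -0.0018], 0.49), ([0.5961, -0.2612, 0.1777], 0.45)]
top cup_handle [([0.5109, 0.1848, 0.0399], 0.53)]
top tea_cup [([0.5181, 0.3931, -0.0005], 0.7)]
top sugar_canister [([0.526, -0.4981, -0.0025], 0.65)]
```

View pics/s0.png

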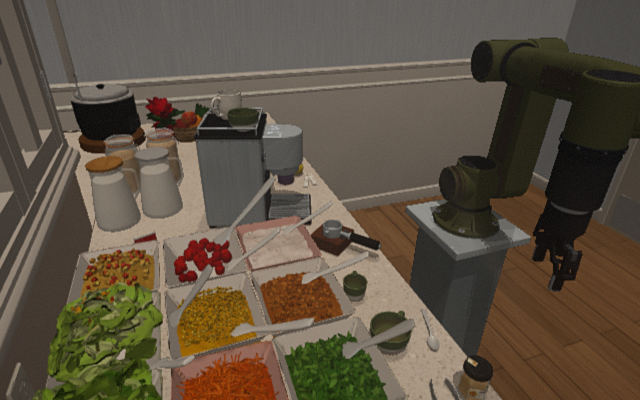

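View pics/t0.png

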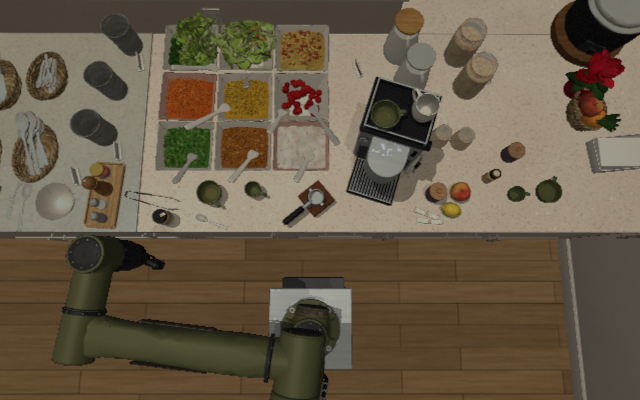

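Scene view: the machine (front toward the robot) is at about (250,150), stand with portafilter at (345,238), the small cup at (355,285) and the tea cup at (390,330). In the top view, the nose is at (387,157), portafilter (315,198) with handle to lower left, espresso cup (253,190), tea cup (209,193).

```bash
cat > h.py <<'E'
import numpy as np,cv2
from cell import *
from scipy.spatial.transform import Rotation as R
from scipy.optimize import least_squares
def cloud(c,d):
    p=camera_params(c);v,u=np.mgrid[0:400,0:640]
    x=(u-p["cx"])/p["fx"]*d;y=-(v-p["cy"])/p["fy"]*d
    P=np.stack([x,y,-d],-1)@p["world_from_camera"][:3,:3].T+p["world_from_camera"][:3,3]
    P[d<=0]=np.nan;return P
def circ(xy,r=None):
    f=(lambda s:np.hypot(*(xy-s[:2]).T)-(s[2] if r is None else r))
    s=least_squares(f,list(xy.mean(0))+[.05],loss="soft_l1",f_scale=.002);return s.x
E
python3 - <<'E'
from h import *
acc={}
for k in range(3):
  for c in("scene","top"):
    b,d=capture(c)
    if k==0:
      P=cloud(c,d);z=P[...,2];near=np.hypot(P[...,0]-.62,P[...,1]+.27)<.25
      p=camera_params(c);print(c,[k2 for k2 in p if k2!="world_from_camera"],p["fx"],p["world_from_camera"][:3,3])
      for lo,hi in((.31,.325),(.34,.38),(.022,.042)):
        m=near&(z>lo)&(z<hi);q=P[m][:,:2]
        r=cv2.minAreaRect((q*1000).astype(np.float32)) if len(q)>5 else None
        print(lo,len(q),r)
      m=near&(z>.308)&(z<.322)&(np.hypot(P[...,0]-.593,P[...,1]+.261)<.075);q=P[m][:,:2]
      if len(q)>10: print("nosetop",np.median(P[m][:,2]),cv2.minEnclosingCircle((q*1000).astype(np.float32)))
      m=near&(z>.21)&(z<.305)&(np.hypot(P[...,0]-.593,P[...,1]+.261)<.075);q=P[m][:,:2]
      if len(q)>10: print("noseside",len(q),circ(q,.066))
      np.save(f"P_{c}.npy",P)
    for l in("group","tray","cup_base","cup_handle","rim","grip"):
      r=pinpoint(c,l)
      if r: acc.setdefault((l,c),[]).append(r[0]["point"])
for l in acc: print(l,np.round(np.median(acc[l],0),4),np.round(np.ptp(acc[l],0),4))
E
```

```text
scene ['fx', 'fy', 'cx', 'cy'] 407.80114853042716 [0.92198579 0.988354   0.7711301 ]
0.31 739 ((687.8632202148438, -230.04037475585938), (307.8970947265625, 180.78717041015625), 31.41761016845703)
0.34 764 ((749.5073852539062, -305.7555847167969), (222.0419921875, 181.64710998535156), 72.60821533203125)
0.022 1309 ((577.6016235351562, -231.306884765625), (446.65234375, 372.875732421875), 40.4041633605957)
nosetop 0.3122832937165521 ((599.6055297851562, -261.4119567871094), 72.20516967773438)
noseside 811 [ 0.59613954 -0.25902459  0.05      ]
top ['fx', 'fy', 'cx', 'cy'] 409.0300131880352 [ 0.24069193 -0.03532348  1.6467274 ]
0.31 1233 ((665.2589111328125, -230.67474365234375), (280.0918884277344, 178.0723419189453), 38.676536560058594)
0.34 1275 ((742.5618896484375, -307.9443359375), (226.34913635253906, 191.80609130859375), 73.19664764404297)
0.022 1069 ((585.4359130859375, -255.31846618652344), (458.79541015625, 215.09371948242188), 89.57640838623047)
nosetop 0.31420468773062027 ((597.099853515625, -261.3509216308594), 72.13316345214844)
noseside 249 [ 0.59186683 -0.25891311  0.05      ]
('group', 'scene') [ 0.5927 -0.2613  0.189 ] [0.0031 0.003  0.0017]
('tray', 'scene') [ 0.5944 -0.2598  0.0297] [0.0033 0.0035 0.0019]
('cup_base', 'scene') [0.5371 0.2321 0.    ] [0.0034 0.0023 0.0052]
('cup_handle', 'scene') [0.5179 0.1814 0.0432] [0.0051 0.0027 0.0011]
('rim', 'scene') [ 0.5007 -0.019   0.076 ] [0.0038 0.0035 0.0021]
('grip', 'scene') [0.4426 0.0617 0.0502] [0.0033 0.0054 0.0044]
('group', 'top') [ 0.594  -0.2625  0.1872] [0.0961 0.2416 0.1175]
('tray', 'top') [ 0.5943 -0.2635  0.0325] [0.0005 0.0012 0.0036]
('cup_base', 'top') [ 0.5381  0.2322 -0.0034] [0.0015 0.0025 0.0013]
('cup_handle', 'top') [0.5167 0.1819 0.0405] [0.0046 0.0042 0.0013]
('rim', 'top') [ 0.5007 -0.0224  0.0702] [0.0061 0.0026 0.0018]
('grip', 'top') [0.4388 0.056  0.0518] [0.0038 0.0015 0.0026]
```

```bash
cat >> h.py <<'E'
def pose(h,t,p,s=-1):
    """rotation with heading h, tilt t (deg), grasp point p -> (TCP, R)"""
    h,t=np.radians([h,t]);z=np.array([np.sin(t)*np.cos(h),np.sin(t)*np.sin(h),-np.cos(t)])
    y=s*np.array([-np.sin(h),np.cos(h),0]);M=np.stack([np.cross(y,z),y,z],1)
    return np.array(p)+.019*z,M
def cur():
    o=observe();return np.array(o["position"]),R.from_euler("xyz",o["orientation"]).as_matrix()
def plan(ts,f,start=None,step=.05,rot=.175):
    """ts: list of (TCP,R); prints rows; f finger opening"""
    p,M=start or cur();rows=[]
    for P,T in ts:
        w=(R.from_matrix(T)*R.from_matrix(M).inv()).as_rotvec();p0,M0=p,M
        n=max(1,int(np.ceil(max(np.linalg.norm(P-p)/step,np.linalg.norm(w)/rot)-.05)))
        for i in range(1,n+1):
            Pi=p0+(P-p0)*i/n;Mi=R.from_rotvec(w*i/n).as_matrix()@M0
            a=np.round(M.T@(Pi-p),4);b=np.round(R.from_matrix(M.T@Mi).as_rotvec(),3)
            rows.append([f,(a+0.).tolist(),(b+0.).tolist()])
            p=p+M@a;M=M@R.from_rotvec(b).as_matrix()
    for i in range(0,len(rows),5): print(str(rows[i:i+5]).replace(" ",""))
    return p,M
def rep():
    o=observe();print({k:np.round(o[k],3).tolist() for k in("t","q","position","orientation","force","width","finger_force")})
E
python3 - <<'E'
from h import *
g=np.array([.516,.179,.042]);H=67.7;T=35
F=pose(H,T,g);z=F[1][:,2]
pre=(F[0]-.08*z,F[1]);A=(np.array([.46,.12,.23]),F[1])
plan([A,pre],.04)
E
```

```text
[[0.04,[0.0358,0.0287,0.0001],[0.05,0.047,-0.159]],[0.04,[0.0308,0.0341,0.0002],[0.05,0.046,-0.159]],[0.04,[0.025,0.0384,-0.0005],[0.05,0.047,-0.158]],[0.04,[0.0187,0.0419,-0.0013],[0.05,0.046,-0.159]],[0.04,[0.012,0.0443,-0.0029],[0.05,0.047,-0.159]]]
[[0.04,[0.0049,0.0454,-0.0047],[0.051,0.046,-0.159]],[0.04,[-0.002,0.0453,-0.0069],[0.05,0.047,-0.159]],[0.04,[-0.0087,0.0441,-0.0094],[0.05,0.046,-0.158]],[0.04,[-0.015,0.0416,-0.0122],[0.05,0.047,-0.159]],[0.04,[-0.0207,0.0381,-0.0149],[0.05,0.046,-0.159]]]
[[0.04,[-0.0152,0.0098,0.0455],[0.0,0.0,0.0]],[0.04,[-0.0153,0.0098,0.0455],[0.0,0.0,0.0]],[0.04,[-0.0152,0.0099,0.0455],[0.0,0.0,0.0]]]
```

Call:
apply_moves([
  [0.04, [0.0358, 0.0287, 0.0001], [0.05, 0.047, -0.159]],
  [0.04, [0.0308, 0.0341, 0.0002], [0.05, 0.046, -0.159]],
  [0.04, [0.025, 0.0384, -0.0005], [0.05, 0.047, -0.158]],
  [0.04, [0.0187, 0.0419, -0.0013], [0.05, 0.046, -0.159]],
  [0.04, [0.012, 0.0443, -0.0029], [0.05, 0.047, -0.159]],
])

```text
t: 4.22
position: [0.3642, 0.3273, 0.2308]
orientation: [-3.002, -0.306, 0.324]
force: [0.8, -0.4, 1.2]
width: 0.466
finger_force: 0.0
```

Call:
apply_moves([
  [0.04, [0.0049, 0.0454, -0.0047], [0.051, 0.046, -0.159]],
  [0.04, [-0.002, 0.0453, -0.0069], [0.05, 0.047, -0.159]],
  [0.04, [-0.0087, 0.0441, -0.0094], [0.05, 0.046, -0.158]],
  [0.04, [-0.015, 0.0416, -0.0122], [0.05, 0.047, -0.159]],
  [0.04, [-0.0207, 0.0381, -0.0149], [0.05, 0.046, -0.159]],
])

```text
t: 4.85
position: [0.4337, 0.1603, 0.2275]
orientation: [-3.071, -0.539, 0.977]
force: [1.1, 0.3, -0.4]
width: 0.472
finger_force: 0.0
```

Run:
```python
from h import *
rep()
g=np.array([.516,.179,.042]);H=67.7;T=35
F=pose(H,T,g);z=F[1][:,2]
print(F[1]-cur()[1])
plan([(F[0]-.08*z,F[1])],.04)
```

```text
{'t': 4.85, 'q': [0.56, -0.679, -0.472, -0.285, -1.313, 2.015], 'position': [0.434, 0.16, 0.228], 'orientation': [-3.071, -0.539, 0.977], 'force': [1.127, 0.344, -0.433], 'width': 0.472, 'finger_force': 0.0}
[[-0.16954089  0.07851535 -0.01115466]
 [ 0.04700123  0.14921066  0.06683348]
 [ 0.05988157  0.06016668  0.03670866]]
[[0.04,[-0.0115,0.0185,0.0314],[0.01,0.016,-0.044]],[0.04,[-0.0129,0.0182,0.031],[0.011,0.017,-0.043]],[0.04,[-0.0141,0.018,0.0305],[0.01,0.016,-0.044]],[0.04,[-0.0155,0.0176,0.0302],[0.011,0.016,-0.043]]]
```

Call:
apply_moves([
  [0.04, [-0.0115, 0.0185, 0.0314], [0.01, 0.016, -0.044]],
  [0.04, [-0.0129, 0.0182, 0.031], [0.011, 0.017, -0.043]],
  [0.04, [-0.0141, 0.018, 0.0305], [0.01, 0.016, -0.044]],
  [0.04, [-0.0155, 0.0176, 0.0302], [0.011, 0.016, -0.043]],
  [0.04, [0, 0, 0], [0, 0, 0]],
])

```text
t: 5.48
position: [0.5012, 0.146, 0.0872]
orientation: [-3.131, -0.604, 1.169]
force: [0.3, 0.9, 0.1]
width: 0.467
finger_force: 0.0
```

Run:
```python
from h import *
rep()
g=np.array([.516,.179,.042]);H=67.7;T=35
F=pose(H,T,g);z=F[1][:,2]
print((F[1].T@(F[0]-.08*z-cur()[0])),R.from_matrix(cur()[1].T@F[1]).as_rotvec())
b,d=capture("top");B=b[120:260,200:340];cv2.imwrite("pics/t1.png",cv2.resize(B,None,fx=4,fy=4,interpolation=cv2.INTER_CUBIC))
for c in("top","scene"):
  if c=="scene": capture(c)
  for l in("cup_handle","cup_base"): print(c,l,[(np.round(r["point"],4),round(r["score"],2)) for r in pinpoint(c,l)[:1]])
plan([F],.04)
```

```text
{'t': 5.475, 'q': [0.326, -0.37, -0.478, -0.506, -1.097, 2.568], 'position': [0.501, 0.146, 0.087], 'orientation': [-3.131, -0.604, 1.169], 'force': [0.336, 0.913, 0.116], 'width': 0.467, 'finger_force': 0.0}
[ 0.00369692  0.00121629 -0.00328661] [-0.00383783  0.0066536  -0.01008213]
top cup_handle [(array([0.5167, 0.1825, 0.0417]), 0.55)]
top cup_base [(array([ 0.5278, -0.4972, -0.0014]), 0.74)]
scene cup_handle [(array([0.5217, 0.1829, 0.0435]), 0.7)]
scene cup_base [(array([ 5.334e-01,  2.316e-01, -3.000e-04]), 0.86)]
[[0.04,[-0.0006,0.0002,0.0402],[0.001,0.0,-0.001]],[0.04,[-0.0007,0.0003,0.0402],[0.0,0.001,-0.002]]]
```

View pics/t1.png

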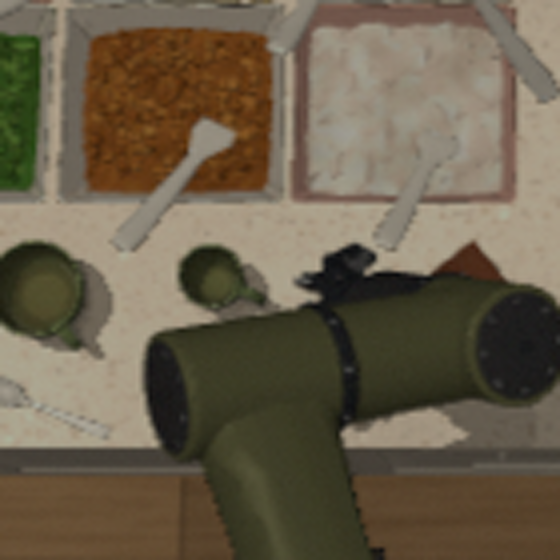

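The top crop shows the small cup at (212,277) with its handle pointing to (255,293), and the gripper's visible finger at (330,275) lined up behind it.

Call:
apply_moves([
  [0.04, [0.0005, 0.0005, 0.03], [0.001, 0.003, -0.005]],
  [0.04, [0.0005, 0.0005, 0.03], [0.0, 0.003, -0.005]],
  [0.04, [0.0, 0.0, 0.018], [0, 0, 0]],
  [0.04, [0, 0, 0], [0, 0, 0]],
])

```text
t: 6.28
position: [0.5197, 0.1894, 0.0271]
orientation: [3.141, -0.613, 1.188]
force: [0.1, -0.2, -0.4]
width: 0.469
finger_force: 0.0
```

Run:
```python
from h import *
rep()
F=pose(67.7,35,[.516,.179,.042])
print((F[1].T@(F[0]-cur()[0])),R.from_matrix(cur()[1].T@F[1]).as_rotvec())
```

```text
{'t': 6.275, 'q': [0.401, -0.251, -0.497, -0.53, -0.935, 2.593], 'position': [0.52, 0.189, 0.027], 'orientation': [3.141, -0.613, 1.188], 'force': [0.063, -0.202, -0.362], 'width': 0.469, 'finger_force': 0.0}
[-0.00042489  0.00049959  0.00045248] [-0.0028187  -0.00220284  0.00533299]
```

Call:
apply_moves([
  [0.02, [0, 0, 0], [0, 0, 0]],
  [0.005, [0, 0, 0], [0, 0, 0]],
  [0.0, [0, 0, 0], [0, 0, 0]],
  [0.0, [0, 0, 0], [0, 0, 0]],
], grip_force=60)

```text
t: 6.78
position: [0.5209, 0.1887, 0.0291]
orientation: [3.137, -0.615, 1.189]
force: [-2.9, -3.3, 6.3]
width: 0.116
finger_force: 61.0
```

Run:
```python
from h import *
rep()
p,M=cur()
plan([(p+[0,0,.03],M)],0,step=.015)
```

```text
{'t': 6.775, 'q': [0.399, -0.253, -0.495, -0.53, -0.936, 2.593], 'position': [0.521, 0.189, 0.029], 'orientation': [3.137, -0.615, 1.189], 'force': [-2.919, -3.276, 6.343], 'width': 0.116, 'finger_force': 60.962}
[[0,[0.0087,0.0001,-0.0123],[0.0,0.0,0.0]],[0,[0.0086,0.0,-0.0122],[0.0,0.0,0.0]]]
```

Call:
apply_moves([
  [0, [0.0087, 0.0, -0.0123], [0, 0, 0]],
  [0, [0.0086, 0.0, -0.0122], [0, 0, 0]],
  [0, [0, 0, 0], [0, 0, 0]],
])

```text
t: 7.15
position: [0.5211, 0.1892, 0.0598]
orientation: [3.136, -0.616, 1.19]
force: [0.3, 0.7, -1.7]
width: 0.12
finger_force: 59.8
```

```bash
cat > cup.py <<'E'
from h import *
pg=np.array([.5209,.1887,.0291]);base=np.array([.5368,.232,0])
M0=R.from_euler("xyz",[3.137,-.615,1.189]).as_matrix()
off=M0.T@(base-pg)
def at(b,h):
    M=R.from_euler("z",h-68.1,degrees=True).as_matrix()@M0;return np.array(b)-M@off,M
E
python3 - <<'E'
from cup import *
rep()
for c in("scene","top"):
  b,_=capture(c)
  if c=="scene": cv2.imwrite("pics/s1.png",cv2.resize(b[180:330,280:480],None,fx=3,fy=3))
  print(c,[(np.round(r["point"],4),round(r["score"],2)) for r in pinpoint(c,"cup_base")[:2]])
p,M=cur();print("est base",p+M@off)
h=-22;u=np.array([np.cos(np.radians(h)),np.sin(np.radians(h)),0]);D=np.array([.594,-.261,0])
s=plan([at([.52,.20,.125],60),at([.49,.0,.125],20),at(D-.17*u+[0,0,.12],h)],0)
E
```

```text
{'t': 7.15, 'q': [0.405, -0.29, -0.473, -0.507, -0.983, 2.552], 'position': [0.521, 0.189, 0.06], 'orientation': [3.136, -0.616, 1.19], 'force': [0.297, 0.699, -1.653], 'width': 0.12, 'finger_force': 59.807}
scene [(array([0.5349, 0.233 , 0.0296]), 0.9), (array([ 0.5925, -0.2591,  0.1748]), 0.4)]
top [(array([0.5359, 0.2324, 0.0225]), 0.77)]
est base [0.53565809 0.23220548 0.0277806 ]
[[0,[0.009,-0.003,-0.0333],[-0.028,0.0,0.038]],[0,[0.0088,-0.0024,-0.0334],[-0.028,0.001,0.038]],[0,[0.0089,-0.0018,-0.0334],[-0.028,0.0,0.038]],[0,[-0.0364,0.0111,-0.0257],[-0.101,-0.001,0.143]],[0,[-0.0343,0.0188,-0.0241],[-0.1,0.0,0.142]]]
[[0,[-0.0312,0.0256,-0.0219],[-0.101,-0.001,0.143]],[0,[-0.027,0.032,-0.0189],[-0.101,0.0,0.142]],[0,[-0.0181,0.0272,-0.0114],[-0.085,-0.001,0.12]],[0,[-0.0146,0.0301,-0.009],[-0.084,0.0,0.12]],[0,[-0.0109,0.0322,-0.0063],[-0.085,-0.001,0.119]]]
[[0,[-0.007,0.0337,-0.0035],[-0.084,-0.001,0.12]],[0,[-0.0028,0.0345,-0.0007],[-0.085,0.0,0.12]]]
```

View pics/s1.png

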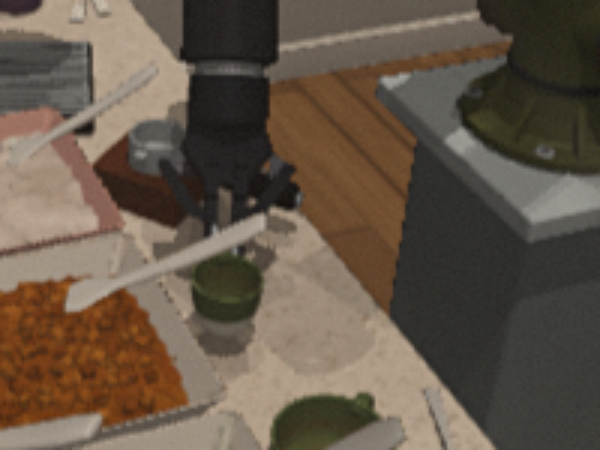

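The crop shows the espresso cup (228,288) hanging upright below the gripper and clear of the counter; the portafilter behind at (155,150) is untouched.

Call:
apply_moves([
  [0, [0.009, -0.003, -0.0333], [-0.028, 0.0, 0.038]],
  [0, [0.0088, -0.0024, -0.0334], [-0.028, 0.001, 0.038]],
  [0, [0.0089, -0.0018, -0.0334], [-0.028, 0.0, 0.038]],
  [0, [-0.0364, 0.0111, -0.0257], [-0.101, -0.001, 0.143]],
  [0, [-0.0343, 0.0188, -0.0241], [-0.1, 0.0, 0.142]],
])

```text
t: 7.98
position: [0.4727, 0.07, 0.1546]
orientation: [3.137, -0.616, 0.693]
force: [-0.1, -0.4, -2.2]
width: 0.117
finger_force: 59.8
```

Call:
apply_moves([
  [0, [-0.0312, 0.0256, -0.0219], [-0.101, -0.001, 0.143]],
  [0, [-0.027, 0.032, -0.0189], [-0.101, 0.0, 0.142]],
  [0, [-0.0181, 0.0272, -0.0114], [-0.085, -0.001, 0.12]],
  [0, [-0.0146, 0.0301, -0.009], [-0.084, 0.0, 0.12]],
  [0, [-0.0109, 0.0322, -0.0063], [-0.085, -0.001, 0.119]],
])

```text
t: 8.6
position: [0.4163, -0.1172, 0.1537]
orientation: [3.141, -0.614, -0.095]
force: [-0.7, 2.8, -23.5]
width: 0.117
finger_force: 59.7
```

Call:
apply_moves([
  [0, [-0.007, 0.0337, -0.0035], [-0.084, -0.001, 0.12]],
  [0, [-0.0028, 0.0345, -0.0007], [-0.085, 0.0, 0.12]],
  [0, [0, 0, 0], [0, 0, 0]],
])

```text
t: 8.98
position: [0.3993, -0.1869, 0.1563]
orientation: [3.139, -0.603, -0.384]
force: [0.4, 0.1, -0.9]
width: 0.116
finger_force: 59.9
```

Run:
```python
from cup import *
rep()
h=-22;u=np.array([np.cos(np.radians(h)),np.sin(np.radians(h)),0]);D=np.array([.594,-.261,0])
p,M=cur();print("est base",p+M@off)
s=plan([at(D-.14*u+[0,0,.05],h),at(D+[0,0,.05],h)],0)
```

```text
{'t': 8.975, 'q': [0.349, -1.199, -1.082, 0.414, -1.244, 0.792], 'position': [0.399, -0.187, 0.156], 'orientation': [3.139, -0.603, -0.384], 'force': [0.437, 0.061, -0.896], 'width': 0.116, 'finger_force': 59.854}
est base [ 0.44225317 -0.20270275  0.12668712]
[[0,[-0.0128,-0.0015,0.0381],[-0.001,0.006,0.0]],[0,[-0.013,-0.0016,0.038],[-0.001,0.006,-0.001]],[0,[0.0381,-0.0001,0.0269],[0.0,0.0,0.0]],[0,[0.0382,-0.0001,0.027],[0.0,0.0,0.0]],[0,[0.0381,-0.0001,0.0269],[0.0,0.0,0.0]]]
```

Run:
```python
from cup import *
h=-22;u=np.array([np.cos(np.radians(h)),np.sin(np.radians(h)),0]);D=np.array([.594,-.261,0])
s=plan([at(D-.12*u+[0,0,.05],h)],0,step=.04)
```

```text
[[0,[-0.003,-0.001,0.0292],[-0.001,0.004,0.0]],[0,[-0.0032,-0.0011,0.0291],[0.0,0.004,0.0]],[0,[-0.0032,-0.0011,0.0292],[-0.001,0.004,-0.001]]]
```

Call:
apply_moves([
  [0, [-0.003, -0.001, 0.0292], [-0.001, 0.004, 0.0]],
  [0, [-0.0032, -0.0011, 0.0291], [0.0, 0.004, 0.0]],
  [0, [-0.0032, -0.0011, 0.0292], [-0.001, 0.004, -0.001]],
  [0, [0, 0, 0], [0, 0, 0]],
])

```text
t: 9.48
position: [0.4501, -0.2069, 0.0891]
orientation: [-3.141, -0.593, -0.38]
force: [0.3, 0.2, -0.9]
width: 0.117
finger_force: 59.9
```

```bash
python3 - <<'E'
from cup import *
rep()
h=-22;u=np.array([np.cos(np.radians(h)),np.sin(np.radians(h)),0]);D=np.array([.594,-.261,0])
p,M=cur();print("est base",p+M@off)
pts=[]
for c in("scene","top"):
  b,_=capture(c)
  cv2.imwrite(f"pics/{c[0]}2.png",b)
  print(c,[(np.round(r["point"],4),round(r["score"],2)) for r in pinpoint(c,"cup_base")[:2]])
s=plan([at(D+[0,0,.042],h)],0,step=.03)
E
python3 -c "
import cv2,numpy as np
a=cv2.imread('pics/s2.png')[90:240,180:380];b=cv2.imread('pics/t2.png')[90:240,300:500]
cv2.imwrite('pics/c2.png',np.hstack([cv2.resize(x,(400,300),interpolation=2) for x in(a,b)]))"
```

```text
{'t': 9.475, 'q': [0.183, -0.906, -1.082, 0.385, -0.914, 0.846], 'position': [0.45, -0.207, 0.089], 'orientation': [-3.141, -0.593, -0.38], 'force': [0.345, 0.175, -0.917], 'width': 0.117, 'finger_force': 59.889}
est base [ 0.49297004 -0.22219545  0.05897485]
scene [(array([ 0.4898, -0.2224,  0.0567]), 0.87)]
top [(array([ 0.4918, -0.2194,  0.0567]), 0.5)]
[[0,[0.0191,-0.0002,0.0195],[-0.002,0.004,0.001]],[0,[0.019,-0.0003,0.0195],[-0.003,0.004,0.0]],[0,[0.019,-0.0004,0.0196],[-0.002,0.004,0.001]],[0,[0.0189,-0.0004,0.0197],[-0.003,0.004,0.0]]]
```

View pics/c2.png

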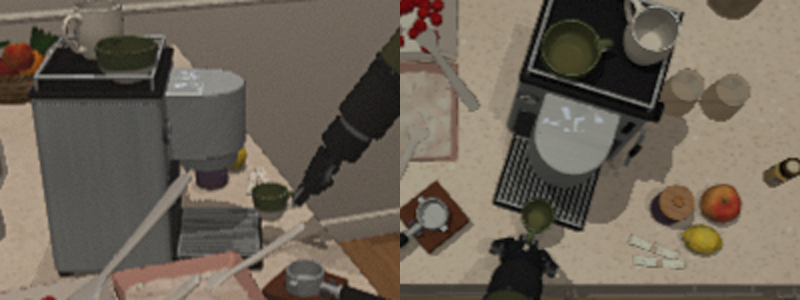

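Left panel: the cup (270,197) hangs upright in front of the nose (205,115); right panel: the cup (538,215) is over the tray's front edge with the gripper behind it at (520,265).

Call:
apply_moves([
  [0, [0.0191, -0.0002, 0.0195], [-0.002, 0.004, 0.001]],
  [0, [0.019, -0.0003, 0.0195], [-0.003, 0.004, 0.0]],
  [0, [0.019, -0.0004, 0.0196], [-0.002, 0.004, 0.001]],
  [0, [0.0189, -0.0004, 0.0197], [-0.003, 0.004, 0.0]],
  [0, [0, 0, 0], [0, 0, 0]],
])

```text
t: 10.3
position: [0.5509, -0.2457, 0.0699]
orientation: [3.135, -0.612, -0.383]
force: [-0.4, -0.2, -1.1]
width: 0.12
finger_force: 59.9
```

Run:
```python
from cup import *
rep()
h=-22;D=np.array([.594,-.261,0])
p,M=cur();print("est base",p+M@off)
for k in range(2):
 for c in("scene","top"):
  capture(c)
  for l in("cup_base","tray","group"):
   print(c,l,[(np.round(r["point"],4),round(r["score"],2)) for r in pinpoint(c,l)[:1]])
s=plan([at(D+[0,0,.033],h)],0,step=.03)
```

```text
{'t': 10.3, 'q': [0.027, -0.442, -0.884, 0.428, -0.603, 0.869], 'position': [0.551, -0.246, 0.07], 'orientation': [3.135, -0.612, -0.383], 'force': [-0.443, -0.178, -1.082], 'width': 0.12, 'finger_force': 59.862}
est base [ 0.59409879 -0.26170971  0.04066963]
scene cup_base [(array([ 0.5889, -0.2602,  0.0382]), 0.59)]
scene tray [(array([ 0.594 , -0.2566,  0.0309]), 0.86)]
scene group [(array([ 0.5813, -0.2574,  0.0414]), 0.63)]
top cup_base [(array([ 0.516 ,  0.3972, -0.0027]), 0.73)]
top tray [(array([ 0.5943, -0.2607,  0.0323]), 0.93)]
top group [(array([ 0.5955, -0.2623,  0.1882]), 0.94)]
scene cup_base [(array([ 0.5879, -0.2625,  0.0386]), 0.51)]
scene tray [(array([ 0.596 , -0.2599,  0.0279]), 0.9)]
scene group [(array([ 0.5925, -0.2577,  0.1884]), 0.58)]
top cup_base []
top tray [(array([ 0.5939, -0.2624,  0.033 ]), 0.63)]
top group [(array([ 0.596 , -0.265 ,  0.1876]), 0.81)]
[[0,[-0.0046,-0.0009,0.0065],[0.002,0.002,-0.001]]]
```

Call:
apply_moves([
  [0, [-0.001, 0, 0.0066], [0, 0, 0]],
  [0, [0, 0, 0], [0, 0, 0]],
])

```text
t: 11.35
position: [0.5528, -0.2471, 0.063]
orientation: [3.135, -0.612, -0.384]
force: [-0.0, 0.8, -1.7]
width: 0.119
finger_force: 59.9
```

Call:
apply_moves([
  [0, [-0.0011, 0, 0.0016], [0, 0, 0]],
  [0, [0, 0, 0], [0, 0, 0]],
])

```text
t: 11.6
position: [0.5531, -0.247, 0.0619]
orientation: [3.136, -0.613, -0.384]
force: [0.1, 0.1, -1.6]
width: 0.122
finger_force: 59.9
```

Call:
apply_moves([
  [0, [-0.0009, 0, 0.0012], [0, 0, 0]],
  [0, [0, 0, 0], [0, 0, 0]],
])

```text
t: 11.85
position: [0.5531, -0.2469, 0.0606]
orientation: [3.136, -0.613, -0.384]
force: [-0.4, 0.1, -0.9]
width: 0.115
finger_force: 59.9
```

Call:
apply_moves([
  [0, [-0.0009, 0, 0.0012], [0, 0, 0]],
  [0, [0, 0, 0], [0, 0, 0]],
])

```text
t: 12.1
position: [0.5533, -0.2469, 0.0595]
orientation: [3.136, -0.614, -0.384]
force: [1.1, -0.7, -0.9]
width: 0.115
finger_force: 59.9
```

Call:
apply_moves([
  [0, [-0.0006, 0, 0.0008], [0, 0, 0]],
  [0, [0, 0, 0], [0, 0, 0]],
])

```text
t: 12.35
position: [0.5536, -0.247, 0.0592]
orientation: [3.136, -0.615, -0.384]
force: [-1.7, 0.4, 3.1]
width: 0.118
finger_force: 60.5
```

Call:
apply_moves([
  [0.02, [0, 0, 0], [0, 0, 0]],
  [0.035, [0, 0, 0], [0, 0, 0]],
  [0.035, [0, 0, 0], [0, 0, 0]],
  [0.035, [0, 0, -0.01], [0, 0, 0]],
  [0.035, [0, 0, -0.03], [0, 0, 0]],
])

```text
t: 12.98
position: [0.5305, -0.2381, 0.0897]
orientation: [3.134, -0.61, -0.384]
force: [0.8, -0.1, 0.9]
width: 0.413
finger_force: 0.0
```

Run:
```python
from cup import *
rep()
for k in range(3):
 for c in("scene",):
  b,_=capture(c)
  for l in("cup_base","tray"):
   print(c,l,[(np.round(r["point"],4),round(r["score"],2)) for r in pinpoint(c,l)[:1]])
cv2.imwrite("pics/s3.png",cv2.resize(b[90:240,180:380],None,fx=3,fy=3))
```

```text
{'t': 12.975, 'q': [0.056, -0.539, -0.902, 0.406, -0.688, 0.882], 'position': [0.531, -0.238, 0.09], 'orientation': [3.134, -0.61, -0.384], 'force': [0.845, -0.063, 0.864], 'width': 0.413, 'finger_force': 0.0}
scene cup_base [(array([ 0.5917, -0.2638,  0.0298]), 0.75)]
scene tray [(array([ 0.5949, -0.2601,  0.0298]), 0.67)]
scene cup_base [(array([ 0.5924, -0.2647,  0.0281]), 0.64)]
scene tray [(array([ 0.5963, -0.2594,  0.0286]), 0.73)]
scene cup_base [(array([ 0.5935, -0.262 ,  0.0306]), 0.89)]
scene tray [(array([ 0.5956, -0.2599,  0.0294]), 0.62)]
```

View pics/s3.png

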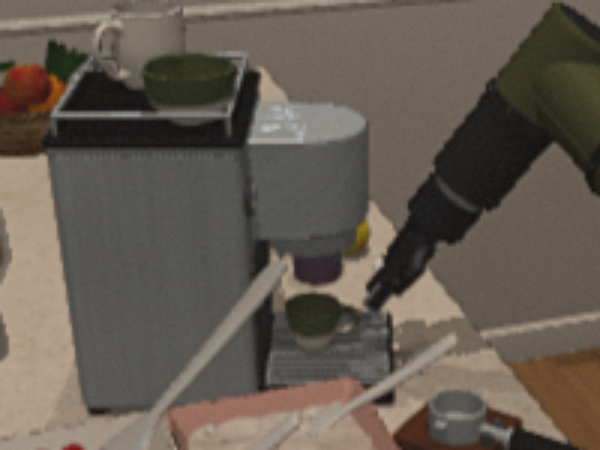

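The cup stands upright on the drip tray at (315,320) under the group head (318,255); the gripper (375,290) has let go.

```bash
cat > pf.py <<'E'
from h import *
ax=np.array([.594,-.261]);my=-17.0
bowl=np.array([.5005,-.021])
def at(b,yaw,oz,r=.095,t=22):
    "gripper pose with bowl axis b (xy), portafilter yaw deg, origin height oz"
    a=np.radians(yaw);return pose(yaw,t,[b[0]-r*np.cos(a),b[1]-r*np.sin(a),oz+.018])
E
python3 - <<'E'
from pf import *
p,M=cur()
F=at(bowl,-53,.032);print(F[0])
plan([(p-.10*M[:,2],M),(F[0]+[0,0,.09],F[1]),],.06)
E
```

```text
[0.44761101 0.04918607 0.03238351]
[[0.06,[0.0,0.0,-0.05],[0.0,0.0,0.0]],[0.06,[0.0,0.0,-0.05],[0.0,0.0,0.0]],[0.06,[-0.0222,-0.039,-0.0058],[-0.042,-0.037,0.079]],[0.06,[-0.0254,-0.0369,-0.0064],[-0.042,-0.038,0.079]],[0.06,[-0.0285,-0.0345,-0.007],[-0.042,-0.037,0.08]]]
[[0.06,[-0.0315,-0.0317,-0.0072],[-0.042,-0.037,0.079]],[0.06,[-0.034,-0.0289,-0.0073],[-0.043,-0.037,0.079]],[0.06,[-0.0366,-0.0258,-0.0072],[-0.042,-0.038,0.079]]]
```

Call:
apply_moves([
  [0.035, [0.0, 0.0, -0.05], [0, 0, 0]],
  [0.05, [0.0, 0.0, -0.05], [0, 0, 0]],
  [0.05, [-0.0222, -0.039, -0.0058], [-0.042, -0.037, 0.079]],
  [0.05, [-0.0254, -0.0369, -0.0064], [-0.042, -0.038, 0.079]],
  [0.05, [-0.0285, -0.0345, -0.007], [-0.042, -0.037, 0.08]],
])

```text
t: 14.05
position: [0.4628, -0.0822, 0.1476]
orientation: [-3.125, -0.499, -0.667]
force: [0.3, -0.1, 0.3]
width: 0.585
finger_force: 0.0
```

Call:
apply_moves([
  [0.05, [-0.0315, -0.0317, -0.0072], [-0.042, -0.037, 0.079]],
  [0.05, [-0.034, -0.0289, -0.0073], [-0.043, -0.037, 0.079]],
  [0.05, [-0.0366, -0.0258, -0.0072], [-0.042, -0.038, 0.079]],
  [0.05, [0, 0, 0], [0, 0, 0]],
])

```text
t: 14.55
position: [0.4478, 0.0514, 0.122]
orientation: [3.139, -0.385, -0.921]
force: [-0.6, -0.3, -0.4]
width: 0.58
finger_force: 0.0
```

Run:
```python
from pf import *
rep();F=at(bowl,-53,.032)
for c in("scene","top"):
  capture(c)
  for l in("rim","grip","portafilter"):
   print(c,l,[(np.round(r["point"],4),round(r["score"],2)) for r in pinpoint(c,l)[:1]])
plan([(F[0]+[0,0,.03],F[1]),F],.05)
```

```text
{'t': 14.55, 'q': [0.871, -0.511, -0.749, 0.378, -1.435, -0.293], 'position': [0.448, 0.051, 0.122], 'orientation': [3.139, -0.385, -0.921], 'force': [-0.555, -0.25, -0.408], 'width': 0.58, 'finger_force': 0.0}
scene rim [(array([ 0.5013, -0.0205,  0.0769]), 0.74)]
scene grip [(array([0.4422, 0.0588, 0.0515]), 0.86)]
scene portafilter [(array([ 0.5024, -0.0206,  0.0335]), 0.67)]
top rim [(array([ 0.5014, -0.024 ,  0.0684]), 0.82)]
top grip [(array([0.4417, 0.0545, 0.0542]), 0.62)]
top portafilter [(array([ 0.5049, -0.0228,  0.0325]), 0.59)]
[[0.05,[-0.0117,-0.0001,0.0282],[-0.001,0.0,0.0]],[0.05,[-0.0117,0.0,0.0281],[0.0,-0.001,-0.001]],[0.05,[-0.0112,0.0,0.0278],[0.0,0.0,0.0]]]
```

Call:
apply_moves([
  [0.05, [-0.0115, -0.0001, 0.0282], [-0.001, 0, 0]],
  [0.05, [-0.0115, 0, 0.0281], [0, -0.001, -0.001]],
  [0.05, [-0.011, 0, 0.0278], [0, 0, 0]],
  [0.05, [0, 0, 0], [0, 0, 0]],
])

```text
t: 15.45
position: [0.4468, 0.0478, 0.0307]
orientation: [3.137, -0.384, -0.923]
force: [0.2, 0.2, 1.1]
width: 0.588
finger_force: 0.0
```

Call:
apply_moves([
  [0.03, [0, 0, 0], [0, 0, 0]],
  [0.01, [0, 0, 0], [0, 0, 0]],
  [0.0, [0, 0, 0], [0, 0, 0]],
  [0.0, [0, 0, 0], [0, 0, 0]],
], grip_force=120)

```text
t: 15.95
position: [0.4486, 0.0498, 0.0342]
orientation: [-3.14, -0.385, -0.924]
force: [-3.8, 0.4, 6.9]
width: 0.264
finger_force: 117.2
```

Run:
```python
from pf import *
rep();F=at(bowl,-53,.032)
p,M=cur();print(M.T@(p-F[0]),R.from_matrix(F[1].T@M).as_rotvec())
plan([(p+[0,0,.02],M)],0,step=.01)
```

```text
{'t': 15.95, 'q': [0.863, -0.459, -0.881, 0.396, -1.258, -0.36], 'position': [0.449, 0.05, 0.034], 'orientation': [-3.14, -0.385, -0.924], 'force': [-3.782, 0.432, 6.86], 'width': 0.264, 'finger_force': 117.192}
[ 0.00073632 -0.0012068  -0.00160898] [ 0.00194989  0.00058554 -0.0005988 ]
[[0,[0.0038,0.0,-0.0093],[0.0,0.0,0.0]],[0,[0.0037,0.0,-0.0092],[0.0,0.0,0.0]]]
```

Call:
apply_moves([
  [0, [0.0038, 0.0, -0.0093], [0, 0, 0]],
  [0, [0.0037, 0.0, -0.0092], [0, 0, 0]],
  [0, [0, 0, 0], [0, 0, 0]],
])

```text
t: 16.32
position: [0.4482, 0.0498, 0.0532]
orientation: [-3.14, -0.383, -0.924]
force: [-0.4, 0.3, -2.6]
width: 0.258
finger_force: 117.6
```

Run:
```python
from pf import *
rep()
p,M=cur();plan([(p+[0,0,.12],M)],0,step=.04)
```

```text
{'t': 16.325, 'q': [0.864, -0.476, -0.855, 0.389, -1.299, -0.343], 'position': [0.448, 0.05, 0.053], 'orientation': [-3.14, -0.383, -0.924], 'force': [-0.391, 0.327, -2.566], 'width': 0.258, 'finger_force': 117.636}
[[0,[0.015,0.0,-0.0371],[0.0,0.0,0.0]],[0,[0.0149,-0.0001,-0.0371],[0.0,0.0,0.0]],[0,[0.015,0.0,-0.0371],[0.0,0.0,0.0]]]
```

Call:
apply_moves([
  [0, [0.015, 0.0, -0.0371], [0, 0, 0]],
  [0, [0.0149, 0, -0.0371], [0, 0, 0]],
  [0, [0.015, 0.0, -0.0371], [0, 0, 0]],
  [0, [0, 0, 0], [0, 0, 0]],
])

```text
t: 16.82
position: [0.449, 0.0503, 0.1755]
orientation: [-3.136, -0.383, -0.926]
force: [0.2, 0.3, -4.4]
width: 0.264
finger_force: 118.8
```

```bash
cat >> pf.py <<'E'
pg=np.array([.4486,.0498,.0342]);M0=R.from_euler("xyz",[-3.14,-.385,-.924]).as_matrix()
a0=-.924
org=np.array([*(pg[:2]+.0885*np.array([np.cos(a0),np.sin(a0)])),.032])
off=M0.T@(org-pg)
def tgt(b,yaw,oz,off=off):
    M=R.from_euler("z",np.radians(yaw)-a0).as_matrix()@M0;return np.array([b[0],b[1],oz])-M@off,M
E
python3 - <<'E'
from pf import *
rep()
p,M=cur();print("est origin",p+M@off,org)
plan([tgt([.497,-.169],-77,.123)],0,step=.04)
E
```

```text
{'t': 16.825, 'q': [0.867, -0.525, -0.66, 0.375, -1.523, -0.256], 'position': [0.449, 0.05, 0.176], 'orientation': [-3.136, -0.383, -0.926], 'force': [0.172, 0.254, -4.37], 'width': 0.264, 'finger_force': 118.78}
est origin [ 0.50228573 -0.02030884  0.1731956 ] [ 0.50193301 -0.02082464  0.032     ]
[[0,[0.0239,0.0145,0.0231],[-0.04,0.001,0.097]],[0,[0.0251,0.0112,0.0237],[-0.04,0.0,0.097]],[0,[0.026,0.0078,0.024],[-0.04,0.001,0.097]],[0,[0.0266,0.0042,0.0243],[-0.04,0.001,0.097]]]
```

Call:
apply_moves([
  [0, [0.0239, 0.0145, 0.0231], [-0.04, 0.001, 0.097]],
  [0, [0.0251, 0.0112, 0.0237], [-0.04, 0.0, 0.097]],
  [0, [0.026, 0.0078, 0.024], [-0.04, 0.001, 0.097]],
  [0, [0.0266, 0.0042, 0.0243], [-0.04, 0.001, 0.097]],
  [0, [0, 0, 0], [0, 0, 0]],
])

```text
t: 17.45
position: [0.4744, -0.0859, 0.1193]
orientation: [3.133, -0.388, -1.345]
force: [0.8, 1.1, -2.8]
width: 0.262
finger_force: 118.4
```

Run:
```python
from pf import *
rep()
p,M=cur();e=p+M@off+[0,0,.04];print("est rim",e)
acc={}
for k in range(3):
 for c in("scene","top"):
  b,d=capture(c)
  if k==0: cv2.imwrite(f"pics/{c[0]}4.png",b);np.save(f"d4_{c}.npy",d)
  for l in("rim","grip","group"):
   r=pinpoint(c,l)
   if r and (l!="rim" or np.linalg.norm(r[0]["point"]-e)<.03): acc.setdefault((c,l),[]).append(r[0]["point"])
for k in acc: print(k,len(acc[k]),np.round(np.median(acc[k],0),4))
a=cv2.imread('pics/s4.png')[90:240,180:380];b=cv2.imread('pics/t4.png')[90:240,300:500]
cv2.imwrite('pics/c4.png',np.hstack([cv2.resize(x,(400,300),interpolation=2) for x in(a,b)]))
```

```text
{'t': 17.45, 'q': [0.513, -0.351, -0.641, 0.373, -1.417, -0.372], 'position': [0.474, -0.086, 0.119], 'orientation': [3.133, -0.388, -1.345], 'force': [0.757, 1.131, -2.768], 'width': 0.262, 'finger_force': 118.354}
est rim [ 0.49388026 -0.1722799   0.15735607]
('scene', 'rim') 3 [ 0.4967 -0.1686  0.1608]
('scene', 'grip') 3 [ 0.474  -0.071   0.1388]
('scene', 'group') 3 [ 0.5926 -0.2586  0.1878]
('top', 'rim') 3 [ 0.4912 -0.1729  0.1577]
('top', 'grip') 3 [ 0.4726 -0.0734  0.1384]
('top', 'group') 2 [ 0.5939 -0.264   0.1901]
```

View pics/c4.png

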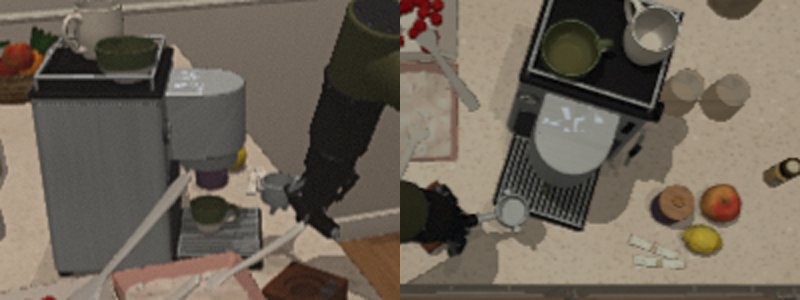

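The portafilter bowl is at (277,190) in the left panel and (512,212) in the right, level, in front of the group head; the cup stands on the tray at (210,212).

Run:
```python
from pf import *
s=plan([tgt([.5936,-.2623],-77,.121)],0,step=.035)
```

```text
[[0,[0.026,-0.0186,0.0104],[0.001,-0.001,0.0]],[0,[0.0259,-0.0187,0.0103],[0.001,0.0,0.001]],[0,[0.026,-0.0186,0.0104],[0.001,-0.001,0.0]],[0,[0.026,-0.0187,0.0103],[0.001,-0.001,0.0]]]
```

Call:
apply_moves([
  [0, [0.026, -0.0186, 0.0104], [0.001, -0.001, 0.0]],
  [0, [0.0259, -0.0187, 0.0103], [0.001, 0.0, 0.001]],
  [0, [0.026, -0.0186, 0.0104], [0.001, -0.001, 0.0]],
  [0, [0.026, -0.0187, 0.0103], [0.001, -0.001, 0.0]],
  [0, [0, 0, 0], [0, 0, 0]],
])

```text
t: 19.27
position: [0.574, -0.1775, 0.1224]
orientation: [3.141, -0.385, -1.345]
force: [-0.3, 1.1, -3.1]
width: 0.262
finger_force: 118.6
```

Run:
```python
from pf import *
rep()
p,M=cur();e=p+M@off+[0,0,.04];print("est rim",e)
acc={}
for k in range(2):
 for c in("scene","top"):
  b,d=capture(c)
  for l in("rim","grip","collar"):
   r=pinpoint(c,l)
   if r: print(c,l,np.round(r[0]["point"],4),round(r[0]["score"],2))
s=plan([tgt([.5936,-.2623],-77,.137)],0,step=.007)
```

```text
{'t': 19.275, 'q': [0.244, -0.073, -0.409, 0.404, -1.268, -0.147], 'position': [0.574, -0.178, 0.122], 'orientation': [3.141, -0.385, -1.345], 'force': [-0.27, 1.088, -3.073], 'width': 0.262, 'finger_force': 118.569}
est rim [ 0.59373387 -0.26378913  0.16021462]
scene rim [ 0.5902 -0.2598  0.1624] 0.72
scene grip [ 0.5745 -0.1651  0.1379] 0.69
scene collar [ 0.5912 -0.2643  0.1616] 0.63
top grip [ 0.5696 -0.1654  0.1422] 0.55
top collar [ 0.5903 -0.2577  0.1685] 0.71
scene rim [ 0.5964 -0.2571  0.1644] 0.55
scene grip [ 0.5739 -0.1628  0.142 ] 0.49
scene collar [ 0.5936 -0.2631  0.1755] 0.85
top rim [ 0.5915 -0.2602  0.1993] 0.71
top grip [ 0.5737 -0.1658  0.1449] 0.47
top collar [ 0.5895 -0.2588  0.1714] 0.7
[[0,[0.002,0.0,-0.0049],[0.0,0.0,0.0]],[0,[0.002,0.0,-0.0049],[0.0,0.0,0.0]],[0,[0.002,0.0,-0.005],[0.0,0.0,0.0]]]
```

Call:
apply_moves([
  [0, [0.0015, 0, -0.0059], [0, 0, 0]],
  [0, [0.0022, 0, -0.0056], [0, 0, 0]],
  [0, [0, 0, 0], [0, 0, 0]],
])

```text
t: 20.45
position: [0.574, -0.1751, 0.1364]
orientation: [-3.139, -0.385, -1.344]
force: [0.2, -0.2, -3.6]
width: 0.267
finger_force: 118.6
```

Call:
apply_moves([
  [0, [0.0011, 0, -0.0028], [0, 0, 0]],
  [0, [0, 0, 0], [0, 0, 0]],
])

```text
t: 20.7
position: [0.5736, -0.1752, 0.1385]
orientation: [-3.14, -0.385, -1.344]
force: [1.1, -0.2, -1.7]
width: 0.261
finger_force: 118.6
```

Call:
apply_moves([
  [0, [0.0011, 0, -0.0028], [0, 0, 0]],
  [0, [0, 0, 0], [0, 0, 0]],
])

```text
t: 20.95
position: [0.5736, -0.1751, 0.1416]
orientation: [-3.14, -0.385, -1.344]
force: [-0.5, -0.5, -3.1]
width: 0.263
finger_force: 118.6
```

Run:
```python
from pf import *
rep()
p,M=cur();e=p+M@off+[0,0,.04];print("est rim",e)
```

```text
{'t': 20.95, 'q': [0.249, -0.086, -0.385, 0.4, -1.301, -0.135], 'position': [0.574, -0.175, 0.142], 'orientation': [-3.14, -0.385, -1.344], 'force': [-0.51, -0.537, -3.091], 'width': 0.263, 'finger_force': 118.567}
est rim [ 0.59357017 -0.26135074  0.17940048]
```

Call:
apply_moves([
  [0, [0.0011, 0, -0.0028], [0, 0, 0]],
  [0, [0, 0, 0], [0, 0, 0]],
])

```text
t: 21.2
position: [0.5736, -0.1751, 0.1447]
orientation: [-3.14, -0.385, -1.344]
force: [0.2, -0.7, -3.0]
width: 0.262
finger_force: 118.6
```

Call:
apply_moves([
  [0, [0.0011, 0, -0.0028], [0, 0, 0]],
  [0, [0, 0, 0], [0, 0, 0]],
])

```text
t: 21.45
position: [0.5736, -0.1751, 0.1477]
orientation: [-3.14, -0.385, -1.344]
force: [-0.3, -0.2, -2.3]
width: 0.263
finger_force: 118.6
```

Call:
apply_moves([
  [0, [0.0005, 0, -0.0014], [0, 0, 0]],
  [0, [0, 0, 0], [0, 0, 0]],
])

```text
t: 21.7
position: [0.5735, -0.175, 0.1489]
orientation: [-3.14, -0.385, -1.344]
force: [-0.8, 0.0, -2.9]
width: 0.266
finger_force: 118.6
```

Run:
```python
from pf import *
rep()
p,M=cur();e=p+M@off+[0,0,.04];print("est rim",e)
```

```text
{'t': 21.7, 'q': [0.25, -0.089, -0.374, 0.398, -1.314, -0.13], 'position': [0.574, -0.175, 0.149], 'orientation': [-3.14, -0.385, -1.344], 'force': [-0.811, 0.012, -2.856], 'width': 0.266, 'finger_force': 118.567}
est rim [ 0.59343529 -0.26124132  0.18670914]
```

Call:
apply_moves([
  [0, [0.0004, 0, -0.0009], [0, 0, 0]],
  [0, [0, 0, 0], [0, 0, 0]],
])

```text
t: 21.95
position: [0.5735, -0.175, 0.1499]
orientation: [-3.14, -0.385, -1.344]
force: [-0.6, 0.7, -1.5]
width: 0.262
finger_force: 118.6
```

Call:
apply_moves([
  [0, [0.0003, 0, -0.0007], [0, 0, 0]],
  [0, [0, 0, 0], [0, 0, 0]],
])

```text
t: 22.2
position: [0.5734, -0.1751, 0.1506]
orientation: [-3.14, -0.385, -1.344]
force: [0.7, -0.3, -2.3]
width: 0.261
finger_force: 118.6
```

Run:
```python
from pf import *
rep()
p,M=cur();e=p+M@off+[0,0,.04];print("est rim",e)
```

```text
{'t': 22.2, 'q': [0.25, -0.09, -0.372, 0.398, -1.317, -0.129], 'position': [0.573, -0.175, 0.151], 'orientation': [-3.14, -0.385, -1.344], 'force': [0.707, -0.28, -2.345], 'width': 0.261, 'finger_force': 118.567}
est rim [ 0.59337072 -0.2612821   0.18833379]
```

Call:
apply_moves([
  [0, [0.0003, 0, -0.0007], [0, 0, 0]],
  [0, [0, 0, 0], [0, 0, 0]],
])

```text
t: 22.45
position: [0.5734, -0.175, 0.1509]
orientation: [-3.141, -0.384, -1.343]
force: [0.7, 0.1, -5.1]
width: 0.261
finger_force: 118.5
```

Call:
apply_moves([
  [0, [0.0003, 0, -0.0007], [0, 0, 0]],
  [0, [0, 0, 0], [0, 0, 0]],
])

```text
t: 22.7
position: [0.5732, -0.1749, 0.1512]
orientation: [-3.141, -0.384, -1.343]
force: [2.5, -0.8, -7.2]
width: 0.263
finger_force: 118.2
```

```bash
cat > turn.py <<'E'
from pf import *
import sys
# turn about c from the present pose by list of (deg, dz)
def turn(c,steps):
    p,M=cur();rep();e=p+M@off+[0,0,.04];print("est rim",e,"yaw",np.degrees(np.arctan2(M[1,2],M[0,2])))
    ts=[];q,N=p,M
    for d,dz in steps:
        Z=R.from_euler("z",d,degrees=True).as_matrix();v=q-[*c,0];q=[*c,0]+Z@v+[0,0,dz];N=Z@N;ts.append((q,N))
    plan(ts,0,(p,M),.1,.5)
if __name__=="__main__": turn([.5934,-.2613],eval(sys.argv[1]))
E
python3 turn.py "[(5,0)]*3+[(4,.0005)]*3"
```

```text
{'t': 22.7, 'q': [0.249, -0.09, -0.37, 0.397, -1.319, -0.127], 'position': [0.573, -0.175, 0.151], 'orientation': [-3.141, -0.384, -1.343], 'force': [2.516, -0.755, -7.19], 'width': 0.263, 'finger_force': 118.183}
est rim [ 0.59317015 -0.2611747   0.18891153] yaw -76.90255645837485
[[0,[0.0003,0.0077,0.0001],[0.033,0.0,-0.081]],[0,[0.0003,0.0078,0.0002],[0.032,0.0,-0.081]],[0,[0.0004,0.0077,0.0001],[0.033,0.0,-0.081]],[0,[0.0004,0.0062,-0.0004],[0.026,0.0,-0.064]],[0,[0.0004,0.0062,-0.0004],[0.026,0.0,-0.065]]]
[[0,[0.0004,0.0061,-0.0004],[0.026,0.0,-0.065]]]
```

Call:
apply_moves([
  [0, [0.0003, 0.0077, 0.0001], [0.033, 0, -0.081]],
  [0, [0.0003, 0.0078, 0.0002], [0.032, 0, -0.081]],
  [0, [0, 0, 0], [0, 0, 0]],
])

```text
t: 23.08
position: [0.5578, -0.1799, 0.1514]
orientation: [-3.141, -0.384, -1.17]
force: [-0.0, 1.2, -8.2]
width: 0.261
finger_force: 118.1
```

Call:
apply_moves([
  [0, [0.0004, 0.0077, 0.0001], [0.033, 0, -0.081]],
  [0, [0, 0, 0], [0, 0, 0]],
])

```text
t: 23.32
position: [0.5513, -0.1833, 0.1516]
orientation: [-3.141, -0.384, -1.084]
force: [-0.5, 0.4, -9.3]
width: 0.263
finger_force: 118.1
```

```bash
python3 turn.py "[(4,.0005)]*3+[(5,0)]*2"
```

```text
{'t': 23.325, 'q': [0.236, -0.231, -0.493, 0.394, -1.234, 0.133], 'position': [0.551, -0.183, 0.152], 'orientation': [-3.141, -0.384, -1.084], 'force': [-0.502, 0.426, -9.293], 'width': 0.263, 'finger_force': 118.081}
est rim [ 0.59262492 -0.26149116  0.18928301] yaw -62.03148279545115
[[0,[0.0004,0.0062,-0.0004],[0.026,0.0,-0.065]],[0,[0.0005,0.0062,-0.0003],[0.026,0.0,-0.064]],[0,[0.0004,0.0062,-0.0004],[0.026,0.0,-0.065]],[0,[0.0004,0.0077,0.0002],[0.033,0.0,-0.081]],[0,[0.0004,0.0077,0.0001],[0.033,0.0,-0.081]]]
```

Call:
apply_moves([
  [0, [0.0004, 0.0062, -0.0004], [0.026, 0, -0.065]],
  [0, [0.0005, 0.0062, -0.0003], [0.026, 0, -0.064]],
  [0, [0, 0, 0], [0, 0, 0]],
])

```text
t: 23.7
position: [0.5409, -0.1899, 0.1522]
orientation: [3.141, -0.383, -0.945]
force: [0.3, 1.0, -9.4]
width: 0.265
finger_force: 118.0
```

Call:
apply_moves([
  [0, [0.0004, 0.0062, -0.0004], [0.026, 0, -0.065]],
  [0, [0, 0, 0], [0, 0, 0]],
])

```text
t: 23.95
position: [0.536, -0.1936, 0.1524]
orientation: [3.141, -0.383, -0.875]
force: [0.7, 2.6, -10.3]
width: 0.258
finger_force: 118.0
```

```bash
python3 turn.py "[(5,0)]*6"
```

```text
{'t': 23.95, 'q': [0.203, -0.326, -0.558, 0.365, -1.176, 0.378], 'position': [0.536, -0.194, 0.152], 'orientation': [3.141, -0.383, -0.875], 'force': [0.741, 2.557, -10.342], 'width': 0.258, 'finger_force': 117.967}
est rim [ 0.5926993  -0.26153384  0.18997969] yaw -50.229521605289634
[[0,[0.0004,0.0077,0.0002],[0.033,0.0,-0.081]],[0,[0.0003,0.0078,0.0001],[0.032,0.0,-0.081]],[0,[0.0004,0.0077,0.0002],[0.033,0.0,-0.081]],[0,[0.0003,0.0077,0.0001],[0.032,0.0,-0.081]],[0,[0.0004,0.0078,0.0002],[0.033,0.0,-0.081]]]
[[0,[0.0004,0.0077,0.0001],[0.033,0.0,-0.081]]]
```

Call:
apply_moves([
  [0, [0.0004, 0.0077, 0.0002], [0.033, 0, -0.081]],
  [0, [0.0003, 0.0078, 0.0001], [0.032, 0, -0.081]],
  [0, [0, 0, 0], [0, 0, 0]],
])

```text
t: 24.32
position: [0.5251, -0.2045, 0.1523]
orientation: [3.14, -0.383, -0.699]
force: [-0.6, 5.0, -12.5]
width: 0.261
finger_force: 119.3
```

Call:
apply_moves([
  [0, [0.0004, 0.0077, 0.0002], [0.033, 0, -0.081]],
  [0, [0.0003, 0.0077, 0.0001], [0.032, 0, -0.081]],
  [0, [0, 0, 0], [0, 0, 0]],
])

```text
t: 24.7
position: [0.5176, -0.2162, 0.1522]
orientation: [-3.141, -0.383, -0.524]
force: [4.6, 5.8, -15.0]
width: 0.26
finger_force: 120.0
```

```bash
python3 turn.py "[(5,0)]*2+[(3,0)]"
```

```text
{'t': 24.7, 'q': [0.098, -0.421, -0.589, 0.246, -1.098, 0.87], 'position': [0.518, -0.216, 0.152], 'orientation': [-3.141, -0.383, -0.524], 'force': [4.61, 5.786, -14.962], 'width': 0.26, 'finger_force': 120.008}
est rim [ 0.59420672 -0.26045023  0.18984796] yaw -29.87300361557006
[[0,[0.0002,0.0077,0.0001],[0.033,0.0,-0.081]],[0,[0.0002,0.0077,0.0001],[0.032,0.0,-0.081]],[0,[0.0001,0.0046,0.0],[0.02,0.0,-0.048]]]
```

Call:
apply_moves([
  [0, [0.0002, 0.0077, 0.0001], [0.033, 0, -0.081]],
  [0, [0.0002, 0.0077, 0.0001], [0.032, 0, -0.081]],
  [0, [0, 0, 0], [0, 0, 0]],
])

```text
t: 25.08
position: [0.5111, -0.2304, 0.1522]
orientation: [-3.141, -0.383, -0.349]
force: [8.3, 3.1, -16.6]
width: 0.268
finger_force: 120.6
```

Call:
apply_moves([
  [0, [0.0001, 0.0046, 0.0], [0.02, 0, -0.048]],
  [0, [0, 0, 0], [0, 0, 0]],
  [0, [0, 0, 0], [0, 0, 0]],
])

```text
t: 25.45
position: [0.5098, -0.234, 0.1521]
orientation: [-3.14, -0.383, -0.298]
force: [7.5, 8.3, -15.2]
width: 0.264
finger_force: 120.9
```

```bash
python3 turn.py "[(1,0)]"
python3 - <<'E'
from h import *
for c in("top","scene"):
  b,_=capture(c)
  cv2.imwrite(f"pics/{c[0]}5.png",b)
  for l in("grip","rim"):
    print(c,l,[(np.round(r["point"],4),round(r["score"],2)) for r in pinpoint(c,l)[:1]])
a=cv2.imread('pics/s5.png')[90:240,180:380];b=cv2.imread('pics/t5.png')[90:240,300:500]
cv2.imwrite('pics/c5.png',np.hstack([cv2.resize(x,(400,300),interpolation=2) for x in(a,b)]))
E
```

```text
{'t': 25.45, 'q': [-0.003, -0.421, -0.546, 0.122, -1.081, 1.239], 'position': [0.51, -0.234, 0.152], 'orientation': [-3.14, -0.383, -0.298], 'force': [7.455, 8.309, -15.206], 'width': 0.264, 'finger_force': 120.854}
est rim [ 0.59436273 -0.25995732  0.18971545] yaw -16.875641380889284
[[0,[0.0,0.0015,0.0],[0.007,0.0,-0.016]]]
top grip []
top rim []
scene grip [(array([ 0.5034, -0.2263,  0.1679]), 0.73)]
scene rim [(array([ 0.593 , -0.2589,  0.1925]), 0.48)]
```

View pics/c5.png

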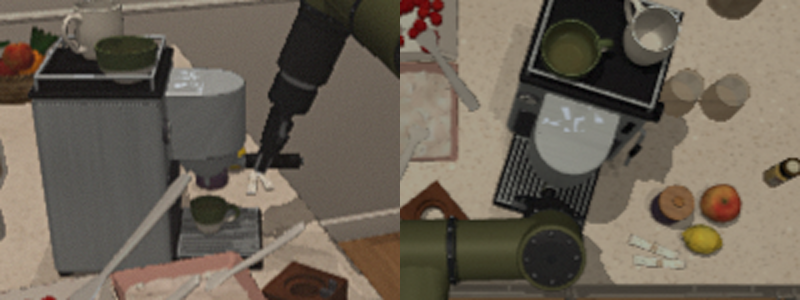

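The cup is on the tray (210,212), the portafilter handle (275,160) is level and points out of the front, held by the gripper at (265,150).

Call:
apply_moves([
  [0.035, [0, 0, 0], [0, 0, 0]],
  [0.05, [0, 0, 0], [0, 0, 0]],
  [0.05, [0, 0, 0], [0, 0, 0]],
])

```text
t: 26.12
position: [0.5093, -0.2364, 0.1557]
orientation: [3.14, -0.387, -0.297]
force: [0.9, -0.3, 1.1]
width: 0.582
finger_force: 0.0
```

Call:
apply_moves([
  [0.05, [0, 0, -0.03], [0, 0, 0]],
  [0.05, [0, 0, -0.04], [0, 0, 0]],
  [0.05, [0, -0.05, -0.02], [0, 0, 0]],
  [0.05, [0, -0.05, 0], [0, 0, 0]],
  [0.05, [0, 0, 0], [0, 0, 0]],
])

```text
t: 26.75
position: [0.5063, -0.1279, 0.2379]
orientation: [3.141, -0.386, -0.293]
force: [-0.7, -0.9, -0.3]
width: 0.588
finger_force: 0.0
```

Run:
```python
from h import *
rep()
for c in("top","scene"):
  b,d=capture(c);cv2.imwrite(f"pics/{c[0]}6.png",b)
  P=cloud(c,d);z=P[...,2]
  # handle: dark pixels, z .15-.20, in front of machine
  m=(np.hypot(P[...,0]-.594,P[...,1]+.261)<.18)&(P[...,0]<.545)&(z>.145)&(z<.195)&(b.max(-1)<90)
  q=P[m]
  if len(q)>8:
    v=np.linalg.svd(q-q.mean(0))[2][0];v*=np.sign(v[0]);print(c,"handle",len(q),q.mean(0),"yaw",np.degrees(np.arctan2(v[1],v[0])),"pitch",np.degrees(np.arcsin(v[2])))
  m=(z>.022)&(z<.04)&(P[...,0]<.6)&(P[...,0]>.45)&(np.abs(P[...,1]+.24)<.16)
  r=cv2.minAreaRect((P[m][:,:2]*1000).astype(np.float32));print("tray",m.sum(),r)
  m=(z>.335)&(z<.375)&(np.hypot(P[...,0]-.74,P[...,1]+.307)<.18)
  print("top",cv2.minAreaRect((P[m][:,:2]*1000).astype(np.float32)))
  for l in("grip","rim","cup_base"): print(c,l,[(np.round(r["point"],4),round(r["score"],2)) for r in pinpoint(c,l)[:1]])
a=cv2.imread('pics/s6.png')[90:240,180:380];b=cv2.imread('pics/t6.png')[90:240,300:500]
cv2.imwrite('pics/c6.png',np.hstack([cv2.resize(x,(400,300),interpolation=2) for x in(a,b)]))
```

```text
{'t': 26.75, 'q': [0.281, -0.546, -0.507, 0.215, -1.287, 0.971], 'position': [0.506, -0.128, 0.238], 'orientation': [3.141, -0.386, -0.293], 'force': [-0.701, -0.854, -0.255], 'width': 0.588, 'finger_force': 0.0}
top handle 182 [ 0.48614428 -0.22477235  0.17651511] yaw -16.008239160850035 pitch 0.37484948597993495
tray 637 ((539.0729370117188, -251.00921630859375), (202.13040161132812, 117.16970825195312), 87.20941162109375)
top ((743.0037841796875, -307.6680908203125), (234.23675537109375, 199.3110809326172), 71.94149017333984)
top grip [(array([ 0.4991, -0.2298,  0.168 ]), 0.55)]
top rim [(array([ 0.501 , -0.0215, -0.0037]), 0.59)]
top cup_base [(array([ 0.5922, -0.2593,  0.0022]), 0.58)]
scene handle 233 [ 0.49166073 -0.21762273  0.16842676] yaw -16.413929936213503 pitch 1.685727767771283
tray 448 ((543.0247802734375, -203.99310302734375), (240.39898681640625, 115.40441131591797), 87.58348083496094)
top ((749.6935424804688, -307.1094970703125), (220.90199279785156, 189.3738555908203), 72.04293060302734)
scene grip [(array([ 0.5007, -0.2267,  0.1679]), 0.53)]
scene rim [(array([ 0.5935, -0.2551,  0.1913]), 0.64)]
scene cup_base [(array([ 0.5924, -0.2582,  0.0321]), 0.56)]
```

View pics/c6.png

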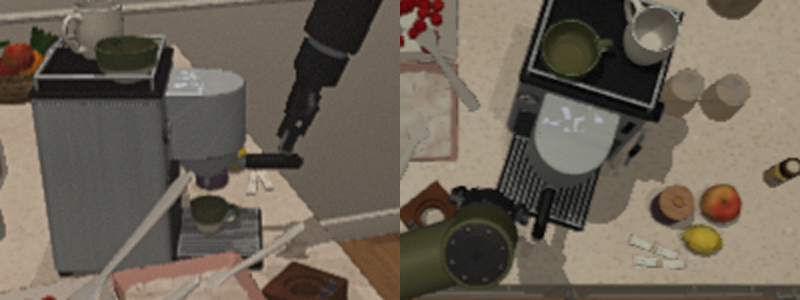

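Handle (270,160 left; 543,213 right) is now held by the machine alone, level; the cup (208,212) stands beneath the group. I'll check the yaw more precisely with image lines.

Run:
```python
from h import *
b=cv2.imread("pics/t6.png");p=camera_params("top");W=p["world_from_camera"]
def bp(u,v,z):
    r=W[:3,:3]@np.array([(u-p["cx"])/p["fx"],-(v-p["cy"])/p["fy"],-1]);o=W[:3,3];return (o+r*(z-o[2])/r[2])[:2]
g=cv2.cvtColor(b,cv2.COLOR_BGR2GRAY);x0,y0=330,70;s=4
G=cv2.resize(g[y0:220,x0:450],None,fx=s,fy=s,interpolation=cv2.INTER_CUBIC)
L=cv2.createLineSegmentDetector().detect(G)[0][:,0]
for l in sorted(L,key=lambda l:-np.hypot(l[2]-l[0],l[3]-l[1]))[:26]:
    q=[((l[i]+.5)/s-.5+x0,(l[i+1]+.5)/s-.5+y0) for i in(0,2)]
    out=[]
    for z in(.03,.18,.36):
        a,c=bp(*q[0],z),bp(*q[1],z);d=c-a;out.append(round((np.degrees(np.arctan2(d[1],d[0]))+90)%180-90,1))
    print(np.round(q).astype(int).tolist(),"len",int(np.hypot(*np.subtract(*q))),out,np.round((bp(*q[0],.03)+bp(*q[1],.03))/2,3))
cv2.imwrite("pics/t7.png",cv2.resize(b[140:215,340:440],None,fx=7,fy=7,interpolation=cv2.INTER_CUBIC))
```

```text
[[364, 125], [425, 144]] len 63 [np.float64(72.2), np.float64(72.2), np.float64(72.2)] [ 0.766 -0.344]
[[424, 142], [365, 124]] len 61 [np.float64(72.2), np.float64(72.2), np.float64(72.2)] [ 0.775 -0.345]
[[359, 127], [375, 77]] len 52 [np.float64(-18.0), np.float64(-18.0), np.float64(-18.0)] [ 0.91  -0.236]
[[378, 77], [362, 127]] len 51 [np.float64(-17.9), np.float64(-17.9), np.float64(-17.9)] [ 0.909 -0.247]
[[366, 123], [380, 79]] len 46 [np.float64(-17.9), np.float64(-17.9), np.float64(-17.9)] [ 0.914 -0.258]
[[414, 148], [379, 137]] len 36 [np.float64(72.5), np.float64(72.5), np.float64(72.5)] [ 0.732 -0.351]
[[348, 183], [357, 156]] len 28 [np.float64(-18.1), np.float64(-18.1), np.float64(-18.1)] [ 0.618 -0.168]
[[357, 159], [349, 185]] len 26 [np.float64(-18.1), np.float64(-18.1), np.float64(-18.1)] [ 0.608 -0.173]
[[431, 119], [425, 141]] len 22 [np.float64(-18.0), np.float64(-18.0), np.float64(-18.0)] [ 0.786 -0.484]
[[387, 80], [408, 87]] len 21 [np.float64(71.9), np.float64(71.9), np.float64(71.9)] [ 0.991 -0.364]
[[352, 153], [359, 133]] len 20 [np.float64(-17.6), np.fl
[... 916 characters left out ...]
len 11 [np.float64(52.9), np.float64(52.9), np.float64(52.9)] [ 0.605 -0.262]
[[372, 134], [360, 131]] len 11 [np.float64(72.2), np.float64(72.2), np.float64(72.2)] [ 0.776 -0.227]
[[411, 104], [412, 115]] len 10 [np.float64(-1.7), np.float64(-1.7), np.float64(-1.7)] [ 0.873 -0.419]
[[428, 151], [418, 149]] len 10 [np.float64(75.2), np.float64(75.2), np.float64(75.2)] [ 0.701 -0.461]
[[379, 176], [390, 177]] len 10 [np.float64(86.0), np.float64(86.0), np.float64(86.0)] [ 0.59  -0.299]
[[427, 142], [429, 132]] len 10 [np.float64(-16.3), np.float64(-16.3), np.float64(-16.3)] [ 0.756 -0.483]
[[357, 170], [354, 180]] len 9 [np.float64(-16.8), np.float64(-16.8), np.float64(-16.8)] [ 0.595 -0.181]
```

View pics/t7.png

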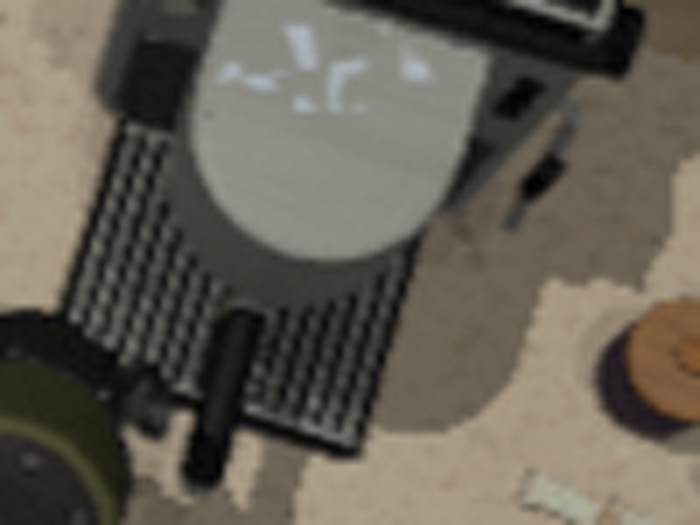

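The crop shows the handle running (240,315)→(205,475), slightly steeper than the tray edges (125,130)→(65,310), so it may be a few degrees past straight; measuring that.

Run:
```python
from h import *
p=camera_params("top");W=p["world_from_camera"]
b,d=capture("top");P=cloud("top",d)
m=((P[...,2]>.13)&(P[...,2]<.2)&(P[...,0]<.54)&(P[...,0]>.4)&(np.abs(P[...,1]+.23)<.06)&(b.max(-1)<100)).astype(np.uint8)
n,lab,st,ce=cv2.connectedComponentsWithStats(m);print(st,np.round(ce))
g=cv2.cvtColor(b,cv2.COLOR_BGR2GRAY)
for i in range(1,n):
  if st[i,4]<40: continue
  k=lab==i;q=P[k];print("z",np.percentile(q[:,2],[5,50,95]))
  v,u=np.nonzero(k);rows=np.unique(v);
  for r in rows: print(r,u[v==r].min(),u[v==r].max(),g[r,u[v==r].min()-3:u[v==r].max()+4].tolist())
```

```text
[[     0      0    640    400 255815]
 [   366    182     12     29    185]] [[319. 200.]
 [371. 196.]]
z [0.16934716 0.17716937 0.18356753]
182 373 374 [67, 50, 44, 56, 62, 62, 59, 54]
183 372 377 [71, 60, 44, 58, 65, 71, 70, 62, 55, 52, 55, 51]
184 372 377 [84, 65, 48, 37, 21, 18, 30, 43, 54, 68, 51, 20]
185 371 377 [45, 69, 51, 19, 18, 22, 26, 20, 11, 17, 62, 51, 21]
186 371 377 [73, 62, 25, 15, 19, 25, 26, 21, 12, 21, 53, 38, 24]
187 371 377 [84, 69, 23, 14, 16, 31, 27, 19, 13, 30, 50, 36, 34]
188 370 376 [44, 70, 53, 19, 13, 24, 32, 28, 18, 14, 46, 41, 19]
189 370 376 [71, 68, 39, 21, 16, 25, 33, 24, 13, 15, 37, 29, 18]
190 370 376 [71, 57, 25, 12, 16, 29, 32, 20, 16, 24, 49, 36, 29]
191 370 376 [71, 53, 21, 16, 19, 33, 30, 18, 9, 41, 38, 23, 52]
192 369 375 [56, 75, 50, 20, 13, 25, 34, 28, 17, 11, 73, 59, 25]
193 369 375 [75, 62, 26, 15, 14, 29, 33, 24, 15, 17, 69, 57, 46]
194 369 375 [95, 72, 24, 13, 17, 33, 32, 19, 12, 42, 45, 30, 65]
195 368 374 [68, 99, 79, 34, 16, 23, 35, 29, 18, 14, 71, 66, 38]
196 368 374 [16, 34, 65, 53, 25, 27, 33, 24, 17, 16, 50, 42, 36]
197 368 374 [
[... 199 characters left out ...]
123, 144, 87, 13, 30, 33, 24, 17, 15, 26, 20, 16]
201 367 373 [58, 127, 122, 66, 13, 29, 31, 22, 17, 47, 82, 78, 52]
202 367 372 [97, 137, 98, 26, 9, 12, 14, 18, 16, 94, 141, 149]
203 366 372 [74, 125, 141, 91, 22, 9, 9, 11, 16, 19, 98, 135, 151]
204 366 372 [138, 142, 124, 68, 13, 14, 12, 16, 11, 37, 126, 151, 155]
205 366 372 [144, 149, 123, 63, 7, 15, 13, 13, 10, 53, 129, 153, 157]
206 366 371 [142, 149, 99, 25, 5, 11, 12, 14, 10, 104, 146, 157]
207 366 371 [144, 148, 101, 29, 9, 12, 15, 12, 11, 129, 153, 152]
208 366 371 [143, 146, 113, 54, 21, 13, 10, 13, 43, 132, 158, 153]
209 366 370 [120, 142, 122, 81, 52, 42, 34, 44, 87, 133, 156]
210 367 369 [122, 120, 100, 79, 81, 75, 91, 102, 97]
```

```bash
cat > yaw.py <<'E'
from h import *
def bp(c,u,v,z):
    p=camera_params(c);W=p["world_from_camera"]
    r=W[:3,:3]@np.array([(u-p["cx"])/p["fx"],-(v-p["cy"])/p["fy"],-1]);o=W[:3,3];return (o+r*(z-o[2])/r[2])[:2]
def go(N=4):
    g=np.mean([cv2.cvtColor(capture("top")[0],cv2.COLOR_BGR2GRAY).astype(float) for _ in range(N)],0)
    L,Rr,C=[],[],[]
    for r in range(186,201):
        c=int(round(373.6-(r-186)*.26));row=g[r]
        x=np.arange(c-2,c+4);
        w=np.clip(row[x]-18,0,None);C.append(bp("top",(x*w).sum()/w.sum(),r,.182))
        # right edge: half-level crossing
        for s,o in((1,Rr),(-1,L)):
            seg=row[c:c+s*8:s]-row[c];k=np.argmax(np.abs(np.diff(row[c:c+s*8:s])))
            t=38;q=row[c:c+s*8:s];j=[i for i in range(2,7) if q[i]<=t<q[i+1]]
            if j: i=j[0];o.append(bp("top",c+s*(i+(t-q[i])/(q[i+1]-q[i])),r,.182))
    ax=np.array([.594,-.2615])
    for n,o in(("ridge",C),("left",L),("right",Rr)):
        o=np.array(o);f=cv2.fitLine(o.astype(np.float32),cv2.DIST_HUBER,0,.001,.001).ravel();d=f[:2]*np.sign(f[0])
        print(n,len(o),"yaw %.1f"%np.degrees(np.arctan2(d[1],d[0])),"mid",np.round(f[2:],4),"bearing %.1f"%np.degrees(np.arctan2(*(ax-f[2:])[::-1])),"axis offset %.4f"%(d[0]*(f[3]-ax[1])-d[1]*(f[2]-ax[0])))
    # nose rim circle at z .315 in the image
    e=cv2.Canny(g.astype(np.uint8),25,60);v,u=np.nonzero(e)
    q=np.array([bp("top",a,b,.315) for a,b in zip(u,v)]);k=np.abs(np.hypot(*(q-ax).T)-.066)<.006
    k&=((q-ax)@[.951,-.309]<.0);s=least_squares(lambda s:np.hypot(*(q[k]-s).T)-.066,ax,loss="soft_l1",f_scale=.001)
    print("nose",k.sum(),s.x)
if __name__=="__main__": go()
E
python3 yaw.py
python3 - <<'E'
from yaw import *
b,_=capture("scene");g=cv2.cvtColor(b,cv2.COLOR_BGR2GRAY);x0,y0=255,155;s=4
G=cv2.resize(g[y0:230,x0:345],None,fx=s,fy=s,interpolation=cv2.INTER_CUBIC)
for l in sorted(cv2.createLineSegmentDetector().detect(G)[0][:,0],key=lambda l:-np.hypot(l[2]-l[0],l[3]-l[1]))[:14]:
    q=[((l[i]+.5)/s-.5+x0,(l[i+1]+.5)/s-.5+y0) for i in(0,2)];o=[]
    for z in(.03,.18,.155):
        d=bp("scene",*q[1],z)-bp("scene",*q[0],z);o.append(round(float(np.degrees(np.arctan2(d[1],d[0]))+90)%180-90,1))
    print(np.round(q).astype(int).tolist(),o)
E
```

```text
ridge 15 yaw -17.5 mid [ 0.4967 -0.227 ] bearing -19.5 axis offset 0.0035
left 14 yaw -12.0 mid [ 0.4981 -0.2137] bearing -26.5 axis offset 0.0269
right 14 yaw -18.0 mid [ 0.5004 -0.2408] bearing -12.5 axis offset -0.0091
[[336, 196], [318, 175]] [-89.6, -89.6, -89.6]
[[271, 194], [268, 218]] [72.0, 72.0, 72.0]
[[329, 174], [307, 174]] [-15.0, -15.0, -15.0]
[[310, 194], [311, 213]] [72.3, 72.3, 72.3]
[[328, 220], [344, 226]] [-51.1, -51.1, -51.1]
[[265, 213], [264, 199]] [77.7, 77.7, 77.7]
[[315, 229], [326, 220]] [39.6, 39.6, 39.6]
[[255, 203], [264, 193]] [52.7, 52.7, 52.7]
[[269, 177], [261, 187]] [56.4, 56.4, 56.4]
[[264, 194], [271, 184]] [58.0, 58.0, 58.0]
[[311, 202], [323, 202]] [-17.0, -17.0, -17.0]
[[292, 216], [281, 217]] [-16.2, -16.2, -16.2]
[[320, 165], [324, 155]] [59.4, 59.4, 59.4]
[[330, 157], [325, 166]] [57.3, 57.3, 57.3]Traceback (most recent call last):
  File "yaw.py", line 26, in <module>
    if __name__=="__main__": go()
                             ~~^^
  File "yaw.py", line 23, in go
    q=np.array([bp("top",a,b,.315) for a,b in zip(u,v)]);k=np.abs(np.hypot(*(q-ax).T)-.066)<.006
                ~~^^^^^^^^^^^^^^^^
  File "yaw.py", line 3, in bp
    p=camera_params(c);W=p["world_from_camera"]
ValueError: time passes only in moves, steps and waits
```

Ridge and right-edge fits give a handle yaw of −17.5 to −18°, against −18° for the machine (the left edge is spoiled by the tray slats). That counts as straight. I'll back off further, check once more, and hand in.

Call:
apply_moves([
  [0.05, [0, -0.04, -0.03], [0, 0, 0]],
  [0.05, [0, -0.04, -0.02], [0, 0, 0]],
  [0.05, [0, 0, 0], [0, 0, 0]],
  [0.05, [0, 0, 0], [0, 0, 0]],
])

```text
t: 27.95
position: [0.5109, -0.048, 0.2826]
orientation: [3.14, -0.384, -0.295]
force: [-0.7, 0.7, 0.2]
width: 0.588
finger_force: 0.0
```

Run:
```python
from h import *
rep()
capture("scene")
for l in("grip","rim","cup_base","tea_cup","sugar_canister"): print(l,[(np.round(r["point"],4),round(r["score"],2)) for r in pinpoint("scene",l)[:1]])
print(sign_off())
```

```text
{'t': 27.95, 'q': [0.486, -0.541, -0.441, 0.272, -1.399, 0.779], 'position': [0.511, -0.048, 0.283], 'orientation': [3.14, -0.384, -0.295], 'force': [-0.728, 0.745, 0.186], 'width': 0.588, 'finger_force': 0.0}
grip [(array([ 0.4995, -0.2273,  0.166 ]), 0.51)]
rim [(array([ 0.5922, -0.2549,  0.1935]), 0.55)]
cup_base [(array([ 0.5896, -0.2631,  0.028 ]), 0.58)]
tea_cup [(array([0.5132, 0.401 , 0.0022]), 0.82)]
sugar_canister [(array([ 0.5219, -0.4986,  0.    ]), 0.66)]
the job is handed in; nothing more can be done
None
```

I handed the job in at about 28 s: the espresso cup stands upright on the drip tray, about 5 mm or less from centre by the cameras; the portafilter is locked and holds by itself, level and straight out to within about 2° (one edge fit, which I discounted, put it about 6° off); and the tea cup and sugar canister have not moved.

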